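# Brace a sprung frame corner with a hook-and-eye turnbuckle

### The arm

A 6-joint arm with a two-finger parallel gripper is mounted at the origin on the work surface. World frame = base frame: x ahead of the robot, y to its left, z up, the work surface at z = 0. Lengths are in mm, angles in rad, forces in N, time in s.
With the tool pointing down it reaches from about 400 to 925 mm from the base axis. Payload 3.4 kg.
Tool frame: the origin (TCP) lies at the very end of the fingers, on their centre line; the grasp point (between the pads) lies 19 mm behind it (bot.hold_point_z is the z of the grasp point in the tool frame, in mm); z points along the fingers, x is the direction in which the jaws open and shut, and the axes are right-handed (so a half turn about z gives the same grasp; the last joint's range is limited). The gripper opens to 85 mm and grips with 20 to 120 N. Pads are 22 mm wide; open, the fingers measure 114 mm over their backs; the gripper's body (76 mm by 85 mm) begins 54 mm behind the grasp point. The pads swing forward as they close: fully open they stand 13 mm farther back than shut.
Start: joints at [-1.375, 0.307, 1.506, -0, 1.328, -0.073], TCP at [153.235, -554.211, 231.305] pointing down, gripper open.
Joint ranges: [-3.12, 3.12], [-1.05, 2.28], [0.14, 2.33], [-1.42, 4.57], [0.1, 2.73], [-2.68, 2.68]. Speed limits (rad/s): [2.57, 2.57, 3.14, 3.14, 3.14, 3.14].

### API

Orientations are given as a unit quaternion [x, y, z, w].
In Python, from station import bot gives the robot as it stands. The module is installed in compiled form; this text tells all that it offers.
- The arm moves only by the shell command python3 -m crank 'ROWS' [OPENING] [FORCE]. ROWS is JSON, a list of rows, each an object of numbers: "dx", "dy", "dz": the shift along the tool's x, y, z in m; "wx", "wy", "wz": the turn, a rotation vector about the tool's x, y, z in units of 5 degrees (1.0 is 5 degrees). In form: [{"dx": .., "dy": .., "dz": .., "wx": .., "wy": .., "wz": ..}, ...]. A call has 1 to 10 rows; each row shifts and turns the commanded pose from where the row before left it, along the tool's axes as they then stand; what a row does not reach is not made up. A row lasts 1/10 s, in which the tool goes at most 50 mm and 8.59 degrees, less where a joint would pass 70% of its speed; a pose out of reach is approached as far as the arm can. A call is refused whole if a number of a shift passes 0.05 or a number of a turn 1, either way. A call with a gripper value outside its range is refused whole. OPENING is the opening, from -1 (shut) to 1 (fully open), so that 0 is half open, set as the call begins (- or left out, the last holds). The fingers move at their own pace and stop on an object; FORCE is the grip in N (left out, the last holds). Time passes only in rows, so rows that do not move let the fingers close. It gives the time, the measured TCP pose, the force and the opening at its end, in the units of the state.
- bot.get_state(): the state, without advancing time (a new reading comes with each control period).
- bot.camera(name): name is "scene" or "top" or "wrist"; returns a dict with "img" (480x640x3 uint8, blue, green, red), "intrinsics" (3x3 intrinsics, pixels), "extrinsics" (4x4, takes a point from camera to world coordinates). Camera axes: x right, y up, looking along -z (the intrinsics and any distortion apply to the point x, -y, -z); pixel columns grow to the right and rows downward; lengths in mm; the calibration is good to about 2 mm. A picture is of the moment at which its call begins. There is no depth.
- bot.job_done(): hands the job in, once; it reports no verdict.
The state is a dict: "t": time; "qpos": joint angles; "dq": joint speeds; "effort": joint torques, N m; "tool_pos": TCP position; "orientation": TCP orientation; "force": force on the tool from outside, world axes, zero at the start; "ft_torque": the same for the moment, N m; "finger_gap": finger opening in mm.
Only numpy, scipy, OpenCV 4.12 (cv2) and the standard library are available. Lean on these libraries where they do the work, as an engineer would, in place of code of your own. Each camera call takes 0.05 s, during which the arm holds its last target. There are 200 camera calls.

### The job

This frame corner has sprung open: fit the turnbuckle that has a hook at one end across it, ready to be wound up. Feed its hook round through the small upright eye on the loose leg, swing the turnbuckle across the corner, draw the leg in and drop the eye at the turnbuckle's other end over the stud on the fixed leg, right down flat on the nut; ease the load onto the stud and let go. The eye and the stud are only tack-welded, so feel your way and never put more than 30 N on the frame in all; leave everything else on the table as it lies.

Things in the scene. Friction and masses are not known exactly. Their poses are not given: they have to be found in the camera images.
- tb_mid (a point): centre of the body of the hook-and-eye turnbuckle to fit (0.3-0.6 kg). Body 120 x 26 wide x 20 mm high: grip across its width. It lies flat, this way up, this point 10 mm above the table; hook, rods and eye lie in one level plane. Flat eye (bore 13.6, 10 thick, 32 outside) 105 mm along +x, give or take 7 mm, as its rod is wound in. Axes: x from hook to eye, y left, z up
- hook_bowl (a point): middle of the hook's bowl on the centre line of its 10 mm round bar, 135 mm from tb_mid along -x. Hook: arc of 20 mm radius (centre line) about the point 115 mm from tb_mid along -x; the bar leaves the rod to +y (48 deg about that point, from +x towards +y), goes round by -x (180 deg) and ends at 258 deg in a rounded point (8 mm bar over the last 18 deg); mouth on the -y side
- hook_tip (a point): centre of the rounded end of the hook's point, at (-119.2, -19.6, 0) mm from tb_mid; the arc ends there heading to +x, 12 deg towards -y
- pad_eye (a point): hole centre of the small upright eye tack-welded on the loose leg: ring of 8 mm round bar, hole 12 mm wide, 28 mm outside; hole 62 mm above the table, 22 mm above the leg's top. x: level, towards the stud (within 0.04 rad), 251.5 mm away as found. y: level, axis of the hole; the hook's point must be fed in from the +y side, heading to -y. z up
- stud (a point): upright 12 mm stud tack-welded on the fixed leg; this point is on its axis at the flat top of a hexagon nut (25 mm across corners), 57.5 mm above the table. The stud rises 16 mm above it, its top flat. The turnbuckle's eye lying on the nut has its centre 5 mm above this point. Axes as frame
- leg (a joint): swing (rad) of the loose leg about the corner: 0 as found, sprung open 8 deg from square; grows as it is pulled towards the fixed leg. It springs back with 7 N m per rad: drawn in towards the stud by x, the pad eye also goes out (its -y) by x, and pulls 0.55 N per mm. With the turnbuckle's eye centred over the stud and the hook tight it is at 0.03 to 0.16 with 2 to 9.5 N, by how far the rod is wound in
- frame: corner of a frame of 40 mm square steel tube on the table, legs 250 mm long, top 40 mm above the table. Origin at the corner, on the table. Fixed leg along +y (98 mm high F-clamp 45 mm from the corner), loose leg nearly along +x; stud and pad eye each 166 mm from the corner. Weak tack welds: all contact forces on frame, pad eye and stud, added up, must stay under 30 N
- spare: second turnbuckle of the same size but with a closed round eye at both ends and no hook; not needed, leave it alone. Origin under the middle of its body, x along its length
- magnet: red triangular welding magnet, 75 mm, 16 mm thick, lying on the table between the two legs near the corner; leave it alone. Origin under its middle
- nut: loose hexagon nut, 34 mm across corners, 16 mm high, lying on the table between the legs; leave it alone. Origin under its middle
- tape: yellow tape measure lying flat, 72 x 68 x 34 mm; leave it alone. Origin under its middle
- hammer: chipping hammer, 260 mm long, lying flat; leave it alone. Origin under the middle of its handle
- brush: wire brush, 240 mm long, lying flat; leave it alone
- shackle: bow shackle with its pin, 80 mm long, lying flat; leave it alone. Origin under its middle
- offcut: offcut of 50 mm square tube standing on end, 75 mm high; leave it alone. Origin under its middle

How it is judged:
By the outcome, as a careful person would: the job done as asked, in the order asked, and still so for the second after the job is handed in, with the robot touching nothing.
It also fails if it takes over 72 s, if anything falls off the work surface, if the arm or the gripper's body presses on something with over 40 N, if the wrist force passes 120 N, or if a joint passes its speed limit or range.

## Working session

There is one attempt and no reset: what is moved stays moved. The work goes in short steps, Python scripts to look and compute and a shell command to move; the robot and the scene stay as the last step left them, time stands still between calls to the robot, and variables do not carry over. Pictures are saved under pics/ and viewed, about 8 in all and at most 12, crops included, and the job is handed in when it is done.

```bash
mkdir -p pics; ls
python3 - <<'E'
from station import bot
import cv2,json,numpy as np
print(bot.get_state(), bot.hold_point_z)
for n in ("scene","top"):
    c=bot.camera(n); cv2.imwrite(f"pics/{n}0.png",c["img"])
    print(n,np.round(c["intrinsics"],2).tolist(),np.round(c["extrinsics"],4).tolist(),[k for k in c])
    np.savez(f"{n}0.npz",K=c["intrinsics"],E=c["extrinsics"])
E
```

```text
pics
{'t': 0.0, 'qpos': array([-1.37450459e+00,  3.07552910e-01,  1.50772380e+00,  3.03436695e-05,
        1.32838539e+00, -7.34943429e-02]), 'dq': array([ 0.00018109,  0.00043441, -0.00052826, -0.00016449, -0.00103303,
        0.00109995]), 'effort': array([ 3.17059048e-04, -4.57559288e+01, -2.51916808e+01, -3.45242570e-04,
        1.30867300e-02, -1.37086920e-05]), 'tool_pos': array([ 153.10088981, -553.49373221,  230.3735308 ]), 'orientation': array([ 7.95775362e-01, -6.05591035e-01, -7.65424461e-04, -6.96419067e-04]), 'force': array([ 0.45786063, -0.97670377,  0.15467845]), 'ft_torque': array([ 0.00643082,  0.01382209, -0.02916647]), 'finger_gap': 85.24028664665163} -18.700000000000003
scene [[528.24, 0.0, 320.29], [0.0, 528.24, 244.97], [0.0, 0.0, 1.0]] [[-0.8501, -0.4144, 0.3248, 1167.0784], [0.5265, -0.6815, 0.5083, 877.9084], [0.0107, 0.6032, 0.7976, 1479.7491], [0.0, 0.0, 0.0, 1.0]] ['img', 'intrinsics', 'extrinsics']
top [[550.15, 0.0, 313.27], [0.0, 550.15, 235.67], [0.0, 0.0, 1.0]] [[0.0482, 0.9783, -0.2017, 279.6586], [-0.9988, 0.0473, -0.0095, -3.4893], [0.0003, 0.2019, 0.9794, 1513.2315], [0.0, 0.0, 0.0, 1.0]] ['img', 'intrinsics', 'extrinsics']
```

View pics/top0.png

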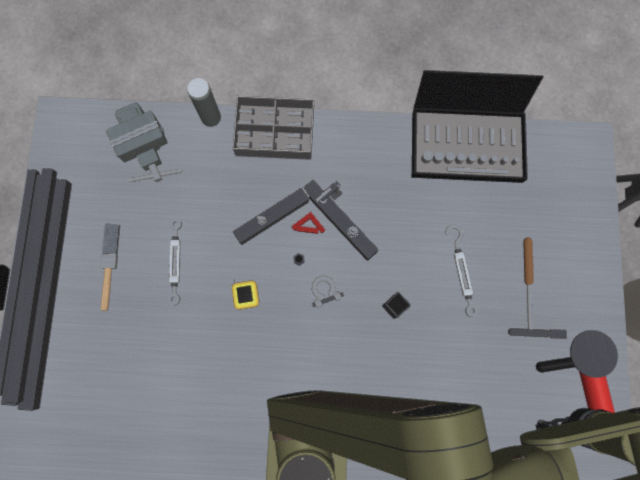

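View pics/scene0.png

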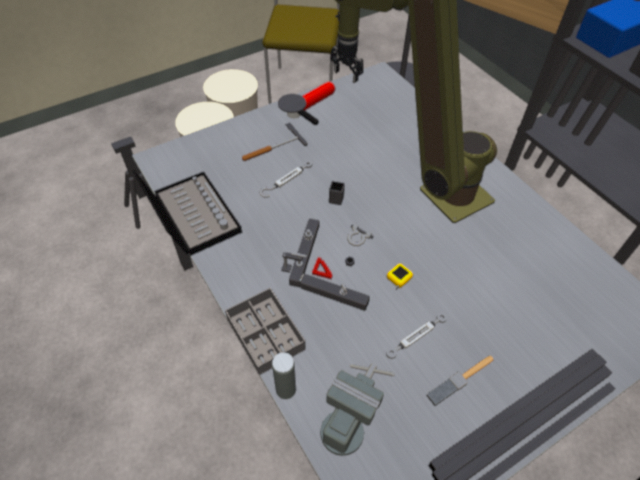

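```bash
cat > h.py <<'E'
import numpy as np,cv2
def load(n):
    d=np.load(n+".npz"); return d["K"],d["E"]
def ray(n,u,v):
    K,E=load(n); d=np.linalg.inv(K)@[u,v,1]; d=E[:3,:3]@np.array([d[0],-d[1],-d[2]]); return E[:3,3],d
def plane(n,u,v,z):
    o,d=ray(n,u,v); return o+d*(z-o[2])/d[2]
def proj(n,p):
    K,E=load(n); q=E[:3,:3].T@(np.asarray(p,float)-E[:3,3]); q=K@[q[0],-q[1],-q[2]]; return q[:2]/q[2]
E
python3 - <<'E'
import cv2,numpy as np
t=cv2.imread("pics/top0.png");s=cv2.imread("pics/scene0.png")
def cr(i,x,y,w,h,f): return cv2.resize(i[y:y+h,x:x+w],None,fx=f,fy=f,interpolation=cv2.INTER_CUBIC)
# top: frame 225..385 x 175..265 ; tb 435..485 x 220..325
a=cr(t,225,175,160,90,5)
cv2.imwrite("pics/c1.png",a)
b=cr(t,435,220,50,105,5.7); c=cr(s,285,210,90,105,5.7)
cv2.imwrite("pics/c2.png",np.hstack([b[:598],c[:598]]))
E
```

```text
(no output)
```

View pics/c1.png

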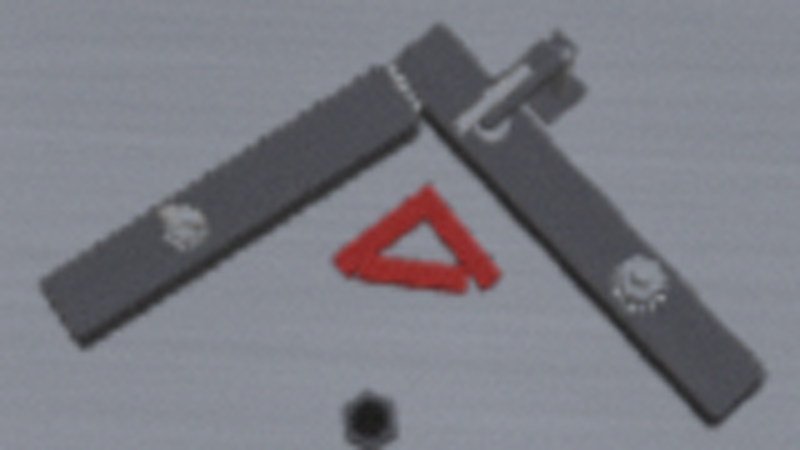

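View pics/c2.png

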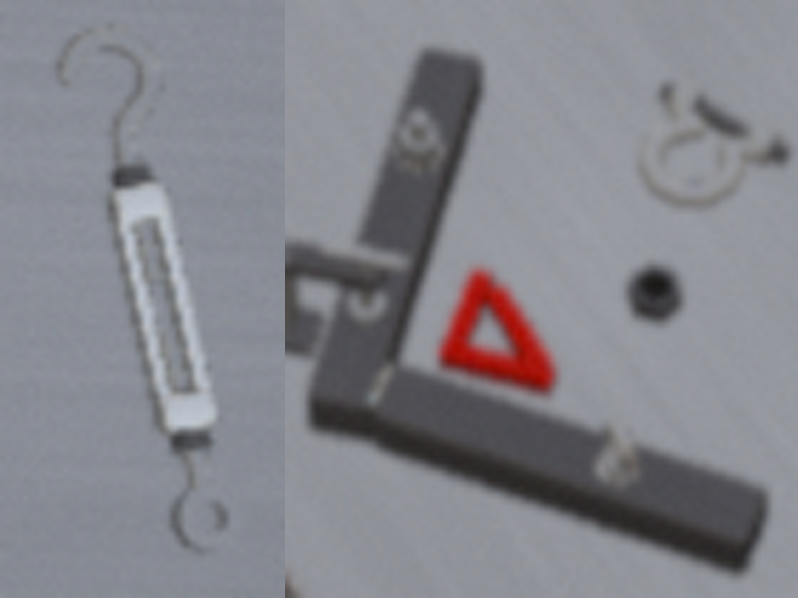

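Run:
```python
from h import *
for n,u,v,z in [("tb",463.8,273.5,18),("bodyHookEnd",435+138/5.7,220+195/5.7,18),("bodyEyeEnd",435+190/5.7,220+412/5.7,18),("eye",470.1,311.2,12),("pad",262,220,62),("stud",353,231.4,73),("corner",225+420/5,175+70/5,40)]:
    print(n,np.round(plane("top0",u,v,z),1))
# scene check: stud pix (285 offset in hstack=285px) crop off(285,210)
for n,u,v,z in [("pad",285+(618-285)/5.7,210+458/5.7,62),("stud",285+(415-285)/5.7,210+140/5.7,67)]:
    print(n,np.round(plane("scene0",u,v,z),1))
```

```text
tb [ 501.9 -405.6   18. ]
bodyHookEnd [ 554.9 -393.3   18. ]
bodyEyeEnd [ 451.  -417.5   18. ]
eye [ 400.6 -423.5   12. ]
pad [615.1 151.4  62. ]
stud [593.  -95.2  73. ]
corner [714.9  29.   40. ]
pad [621.8 165.3  62. ]
stud [604.6 -82.3  67. ]
```

```bash
python3 -m crank '[{"dy":-0.04,"dx":-0.005},{"dy":-0.042,"dx":-0.0055},{"dy":-0.042,"dx":-0.0055,"wz":0.46},{"dy":-0.042,"dx":-0.0055},{"dy":-0.042,"dx":-0.0055},{"dy":-0.042,"dx":-0.0055},{"dy":-0.042,"dx":-0.0055},{"dy":-0.042,"dx":-0.0055},{"dy":-0.042,"dx":-0.006},{}]'
python3 - <<'E'
from station import bot
import cv2,numpy as np
c=bot.camera("wrist"); cv2.imwrite("pics/w1.png",c["img"]); np.savez("w1.npz",K=c["intrinsics"],E=c["extrinsics"])
c2=bot.camera("top"); cv2.imwrite("pics/top1.png",c2["img"])
s=bot.get_state();print(s["t"],s["tool_pos"],s["orientation"],np.round(c["extrinsics"],3).tolist(),c["intrinsics"].tolist())
E
```

```text
0.2 [ 153.12831921 -553.79553558  230.71143013] [ 7.95755506e-01 -6.05617652e-01 -4.97400958e-04 -4.32040095e-04] [[0.267, 0.93, 0.254, 215.784], [-0.964, 0.258, 0.069, -536.152], [-0.002, -0.263, 0.965, 374.264], [0.0, 0.0, 0.0, 1.0]] [[355.8944065489747, 0.0, 315.7966718561381], [0.0, 355.8944065489747, 236.44560499622585], [0.0, 0.0, 1.0]]schema error: expected keys dx, dy, dz, wx, wy, wz
```

View pics/w1.png

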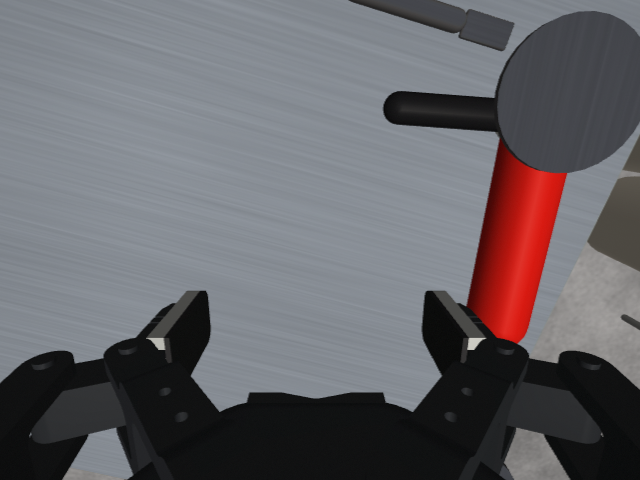

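```bash
python3 -m crank '[{"dx":-0.005,"dy":-0.04,"dz":0,"wx":0,"wy":0,"wz":0},{"dx":-0.0055,"dy":-0.042,"dz":0,"wx":0,"wy":0,"wz":0},{"dx":-0.0055,"dy":-0.042,"dz":0,"wx":0,"wy":0,"wz":0.46},{"dx":-0.0055,"dy":-0.042,"dz":0,"wx":0,"wy":0,"wz":0},{"dx":-0.0055,"dy":-0.042,"dz":0,"wx":0,"wy":0,"wz":0},{"dx":-0.0055,"dy":-0.042,"dz":0,"wx":0,"wy":0,"wz":0},{"dx":-0.0055,"dy":-0.042,"dz":0,"wx":0,"wy":0,"wz":0},{"dx":-0.0055,"dy":-0.042,"dz":0,"wx":0,"wy":0,"wz":0},{"dx":-0.006,"dy":-0.042,"dz":0,"wx":0,"wy":0,"wz":0},{"dx":0,"dy":0,"dz":0,"wx":0,"wy":0,"wz":0}]'
cat > shot.py <<'E'
import sys
from station import bot
import cv2,numpy as np
from scipy.spatial.transform import Rotation as R
def st():
    s=bot.get_state();M=R.from_quat(s["orientation"]).as_matrix()
    print("t",round(s["t"],2),"tcp",np.round(s["tool_pos"],2),"x",np.round(M[:,0],4),"z",np.round(M[:,2],4),"yaw",round(np.degrees(np.arctan2(M[1,0],M[0,0])),2),"F",np.round(s["force"],2),"T",np.round(s["ft_torque"],2),"gap",round(s["finger_gap"],1),"q",np.round(s["qpos"],2)); return s,M
if __name__=="__main__":
    for a in sys.argv[1:]:
        n,o=a.split(":"); c=bot.camera(n); cv2.imwrite(f"pics/{o}.png",c["img"]); np.savez(o+".npz",K=c["intrinsics"],E=c["extrinsics"])
    st()
E
python3 shot.py wrist:w2
```

```text
t: 1.2
tool_pos: [511.3, -413.2, 230.7]
orientation: [0.785, -0.619, 0.001, -0.001]
force: [0.1, 0.5, 0.1]
finger_gap: 85.2
t 1.25 tcp [ 508.57 -414.25  230.57] x [ 2.316e-01 -9.728e-01 -6.000e-04] z [-1.e-04  6.e-04 -1.e+00] yaw -76.61 F [ 0.62 -0.41 -0.1 ] T [-0.03  0.   -0.01] gap 85.5 q [-0.75  0.42  1.33  0.    1.39  0.59]
```

View pics/w2.png

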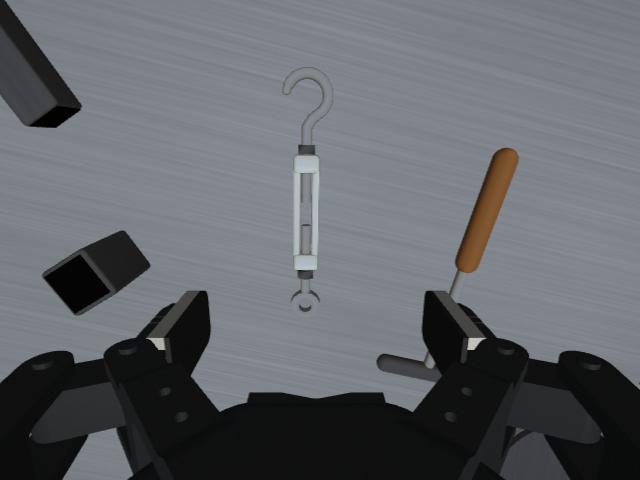

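Run:
```python
from h import *
from shot import st
s,M=st()
im=cv2.imread("pics/w2.png"); hsv=cv2.cvtColor(im,cv2.COLOR_BGR2HSV)
m=((hsv[:,:,1]<30)&(hsv[:,:,2]>175)).astype(np.uint8); m[:,:270]=0;m[:,340:]=0;m[:140]=0;m[285:]=0
ys,xs=np.nonzero(m); print(len(xs),xs.min(),xs.max(),ys.min(),ys.max())
(c,(w,h),a)=cv2.minAreaRect(np.c_[xs,ys].astype(np.float32)); print(c,w,h,a)
for r in (158,168,262,268):
    x=np.nonzero(m[r])[0]; print(r,x.min() if len(x) else None,x.max() if len(x) else None)
A=plane("w2",306.7,156,20);B=plane("w2",305.2,270,20);E=plane("w2",305.3,301,13);H=plane("w2",309,72,12)
for n,p in zip("ABEH",(A,B,E,H)): print(n,p, "tool:",M.T@(p-s["tool_pos"]))
print(np.linalg.norm(A-B),np.degrees(np.arctan2(*(B-A)[1::-1])), (E-(A+B)/2))
c=plane("w2",*c,18);print(c,"tool:",M.T@(c-s["tool_pos"]))
```

```text
t 1.25 tcp [ 508.57 -414.25  230.57] x [ 2.316e-01 -9.728e-01 -6.000e-04] z [-1.e-04  6.e-04 -1.e+00] yaw -76.61 F [ 0.62 -0.41 -0.1 ] T [-0.03  0.   -0.01] gap 85.5 q [-0.75  0.42  1.33  0.    1.39  0.59]
1417 294 318 156 269
(306.0, 212.5) 113.0 24.0 90.0
158 296 316
168 295 317
262 296 316
268 296 315
A [ 557.78531184 -392.61462691   20.        ] tool: [ -9.52706673 -52.88246228 210.57599901]
B [ 442.60922547 -417.76283434   20.        ] tool: [-11.73451724  64.98649195 210.57521022]
E [ 404.5156164  -426.47968434   13.        ] tool: [-12.07205008 104.06333304 217.57471645]
H [ 632.87739506 -377.16491071   12.        ] tool: [  -7.16252799 -129.51094411  218.57596282]
117.88962299230583 -167.6830194164976 [-95.68165225 -21.29095372  -7.        ]
[ 502.75642336 -404.62498284   18.        ] tool: [-10.58539143   3.43191123 212.57562467]
```

```bash
python3 -m crank '[{"dx":-0.0106,"dy":0.006,"dz":0.04,"wx":0,"wy":0,"wz":0.21},{"dx":0,"dy":0,"dz":0.045,"wx":0,"wy":0,"wz":0},{"dx":0,"dy":0,"dz":0.045,"wx":0,"wy":0,"wz":0},{"dx":0,"dy":0,"dz":0.045,"wx":0,"wy":0,"wz":0},{"dx":0,"dy":0,"dz":0.03,"wx":0,"wy":0,"wz":0},{"dx":0,"dy":0,"dz":0.015,"wx":0,"wy":0,"wz":0},{"dx":0,"dy":0,"dz":0,"wx":0,"wy":0,"wz":0},{"dx":0,"dy":0,"dz":0,"wx":0,"wy":0,"wz":0}]'
python3 shot.py wrist:w3
```

```text
t: 2.05
tool_pos: [498.2, -407.8, 12.3]
orientation: [0.778, -0.629, 0.001, 0.0]
force: [0.1, 0.4, 0.6]
finger_gap: 85.3
t 2.1 tcp [ 498.86 -408.21   13.15] x [ 0.2094 -0.9778  0.0028] z [ 0.0024 -0.0024 -1.    ] yaw -77.92 F [-0.5  -1.4   0.13] T [-0.04  0.05  0.  ] gap 85.3 q [-0.75  0.61  1.6  -0.    0.93  0.61]
```

```bash
python3 -m crank '[{"dx":-0.001,"dy":0,"dz":0.009,"wx":0,"wy":0,"wz":0},{"dx":0,"dy":0,"dz":0,"wx":0,"wy":0,"wz":0},{"dx":0,"dy":0,"dz":0,"wx":0,"wy":0,"wz":0}]'
python3 -m crank '[{"dx":0,"dy":0,"dz":0,"wx":0,"wy":0,"wz":0},{"dx":0,"dy":0,"dz":0,"wx":0,"wy":0,"wz":0},{"dx":0,"dy":0,"dz":0,"wx":0,"wy":0,"wz":0},{"dx":0,"dy":0,"dz":0,"wx":0,"wy":0,"wz":0},{"dx":0,"dy":0,"dz":0,"wx":0,"wy":0,"wz":0},{"dx":0,"dy":0,"dz":0,"wx":0,"wy":0,"wz":0},{"dx":0,"dy":0,"dz":0,"wx":0,"wy":0,"wz":0},{"dx":0,"dy":0,"dz":0,"wx":0,"wy":0,"wz":0}]' -1 110
python3 shot.py wrist:w4; python3 shot.py;python3 shot.py
```

```text
t: 2.4
tool_pos: [497.9, -405.8, 2.9]
orientation: [0.778, -0.629, 0.0, 0.0]
force: [0.3, -0.7, -0.3]
finger_gap: 85.6
t: 3.2
tool_pos: [497.8, -405.8, 2.9]
orientation: [0.778, -0.629, 0.0, -0.0]
force: [-0.6, 1.7, 5.7]
finger_gap: 23.3
t 3.25 tcp [ 497.82 -405.78    2.84] x [ 2.098e-01 -9.777e-01  1.000e-04] z [ 2.e-04 -1.e-04 -1.e+00] yaw -77.89 F [-1.12  2.45  6.07] T [0.25 0.17 0.02] gap 23.4 q [-0.75  0.63  1.61  0.    0.91  0.61]
t 3.25 tcp [ 497.82 -405.78    2.84] x [ 2.098e-01 -9.777e-01  1.000e-04] z [ 2.e-04 -1.e-04 -1.e+00] yaw -77.89 F [-1.12  2.45  6.07] T [0.25 0.17 0.02] gap 23.4 q [-0.75  0.63  1.61  0.    0.91  0.61]
t 3.25 tcp [ 497.82 -405.78    2.84] x [ 2.098e-01 -9.777e-01  1.000e-04] z [ 2.e-04 -1.e-04 -1.e+00] yaw -77.89 F [-1.12  2.45  6.07] T [0.25 0.17 0.02] gap 23.4 q [-0.75  0.63  1.61  0.    0.91  0.61]
```

View pics/w4.png

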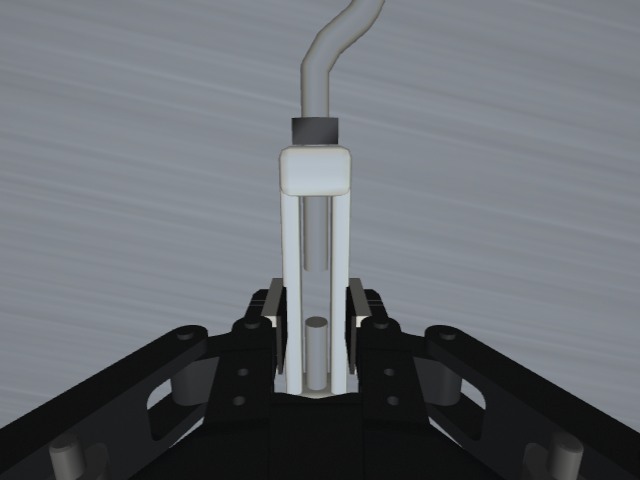

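```bash
python3 - <<'E'
from h import *
from shot import st
s,M=st()
for n,u,v,z in [("bodyend top edge",315,146,18),("L",280,170,20),("R",351,170,20),("rod top at y",315,85,15)]:
    p=plane("w4",u,v,z); print(n,M.T@(p-s["tool_pos"]))
K,E=load("w4"); print("cam in tool", M.T@(E[:3,3]-s["tool_pos"]), (M.T@E[:3,:3]).round(4).tolist())
E
python3 -m crank '[{"dx":0,"dy":0,"dz":-0.01,"wx":0,"wy":0,"wz":0},{"dx":0,"dy":0,"dz":-0.03,"wx":0,"wy":0,"wz":0},{"dx":0,"dy":0,"dz":-0.04,"wx":0,"wy":0,"wz":0},{"dx":0,"dy":0,"dz":-0.04,"wx":0,"wy":0,"wz":0},{"dx":0,"dy":0,"dz":-0.04,"wx":0,"wy":0,"wz":0},{"dx":0,"dy":0,"dz":-0.03,"wx":0,"wy":0,"wz":0},{"dx":0,"dy":0,"dz":-0.01,"wx":0,"wy":0,"wz":0},{"dx":0,"dy":0,"dz":0,"wx":0,"wy":0,"wz":0}]'
python3 shot.py wrist:w5
```

```text
t 3.25 tcp [ 497.82 -405.78    2.84] x [ 2.098e-01 -9.777e-01  1.000e-04] z [ 2.e-04 -1.e-04 -1.e+00] yaw -77.89 F [-1.12  2.45  6.07] T [0.25 0.17 0.02] gap 23.4 q [-0.75  0.63  1.61  0.    0.91  0.61]
bodyend top edge [ -0.55775535 -62.80447133 -15.15253823]
L [-12.83998884 -54.66854728 -17.15560872]
R [ 12.0817555  -54.67880767 -17.15212436]
rod top at y [ -0.56076411 -83.06720009 -12.14916622]
cam in tool [  -0.29014487  -65.06136312 -143.80988541] [[1.0, -0.0004, -0.0002], [-0.0004, -0.9647, -0.2633], [-0.0001, 0.2633, -0.9647]]
t: 4.05
tool_pos: [498.2, -406.3, 203.5]
orientation: [0.778, -0.629, 0.001, 0.0]
force: [0.5, -0.4, -3.4]
finger_gap: 23.2
t 4.1 tcp [ 497.28 -405.41  201.53] x [ 2.097e-01 -9.778e-01 -8.000e-04] z [-8.e-04  7.e-04 -1.e+00] yaw -77.89 F [-0.    0.26 -4.39] T [-0.03  0.04 -0.03] gap 23.3 q [-0.75  0.42  1.4  -0.    1.32  0.61]
```

```bash
python3 -m crank '[{"dx":-0.03,"dy":-0.005,"dz":-0.005,"wx":0,"wy":0,"wz":0},{"dx":-0.042,"dy":-0.007,"dz":-0.005,"wx":0,"wy":0,"wz":0},{"dx":-0.042,"dy":-0.007,"dz":-0.005,"wx":0,"wy":0,"wz":0},{"dx":-0.042,"dy":-0.007,"dz":-0.005,"wx":0,"wy":0,"wz":0},{"dx":-0.042,"dy":-0.007,"dz":-0.005,"wx":0,"wy":0,"wz":0},{"dx":-0.042,"dy":-0.007,"dz":-0.005,"wx":0,"wy":0,"wz":0},{"dx":-0.042,"dy":-0.007,"dz":-0.005,"wx":0,"wy":0,"wz":0},{"dx":-0.032,"dy":-0.007,"dz":-0.005,"wx":0,"wy":0,"wz":0},{"dx":0,"dy":0,"dz":0,"wx":0,"wy":0,"wz":0},{"dx":0,"dy":0,"dz":0,"wx":0,"wy":0,"wz":0}]'
python3 shot.py wrist:w6 top:t6 scene:s6
```

```text
t: 5.1
tool_pos: [483.3, -86.5, 240.2]
orientation: [0.778, -0.628, -0.002, 0.001]
force: [-0.6, -0.5, -4.7]
finger_gap: 22.8
t 5.25 tcp [484.17 -88.25 240.95] x [ 2.088e-01 -9.780e-01 -7.000e-04] z [-2.5e-03  2.0e-04 -1.0e+00] yaw -77.95 F [ 0.71 -0.89 -4.61] T [-0.01  0.04 -0.06] gap 23.1 q [-0.27  0.18  1.65 -0.    1.31  1.09]
```

View pics/w6.png

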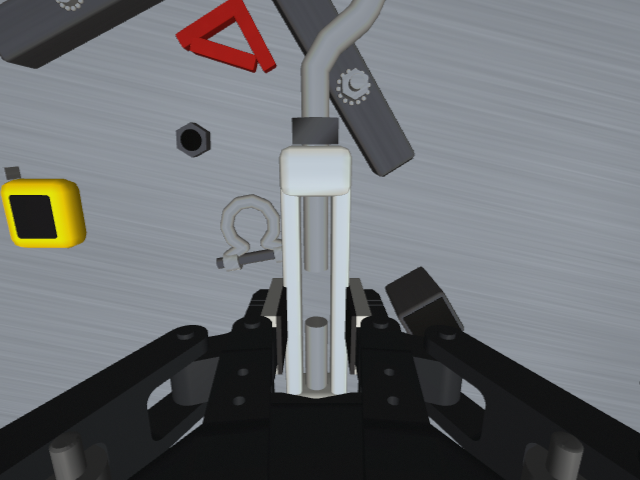

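```bash
python3 -m crank '[{"dx":-0.036,"dy":-0.016,"dz":0,"wx":0,"wy":0,"wz":0},{"dx":-0.036,"dy":-0.016,"dz":0,"wx":0,"wy":0,"wz":0},{"dx":-0.036,"dy":-0.016,"dz":0,"wx":0,"wy":0,"wz":0},{"dx":-0.036,"dy":-0.016,"dz":0.006,"wx":0,"wy":0,"wz":0},{"dx":-0.036,"dy":-0.016,"dz":0.006,"wx":0,"wy":0,"wz":0},{"dx":-0.036,"dy":-0.016,"dz":0.006,"wx":0,"wy":0,"wz":0},{"dx":-0.036,"dy":-0.016,"dz":0.006,"wx":0,"wy":0,"wz":0},{"dx":-0.036,"dy":-0.016,"dz":0.006,"wx":0,"wy":0,"wz":0}]'
python3 -m crank '[{"dx":0,"dy":0,"dz":0.005,"wx":0,"wy":0,"wz":0.9},{"dx":0,"dy":0,"dz":0.005,"wx":0,"wy":0,"wz":0.9},{"dx":0,"dy":0,"dz":0,"wx":0,"wy":0,"wz":1},{"dx":0,"dy":0,"dz":0,"wx":0,"wy":0,"wz":1},{"dx":0,"dy":0,"dz":0,"wx":0,"wy":0,"wz":1},{"dx":0,"dy":0,"dz":0,"wx":0,"wy":0,"wz":1},{"dx":0,"dy":0,"dz":0,"wx":0,"wy":0,"wz":1},{"dx":0,"dy":0,"dz":0,"wx":0,"wy":0,"wz":1},{"dx":0,"dy":0,"dz":0,"wx":0,"wy":0,"wz":0},{"dx":0,"dy":0,"dz":0,"wx":0,"wy":0,"wz":0}]'
python3 shot.py wrist:w7 top:t7 scene:s7
python3 - <<'E'
from h import *
s=plane("t6",353,231,73)
p=proj("w7",[617,155,62]);print(p, proj("w6",[597,-90,60]))
a=cv2.imread("pics/w7.png");u,v=int(p[0]),int(p[1]);x0=max(0,min(540,u-50));y0=max(0,v-50)
A=cv2.resize(a[y0:y0+100,x0:x0+100],(400,400),interpolation=cv2.INTER_CUBIC)
b=cv2.imread("pics/w6.png");B=cv2.resize(b[35:135,304:404],(400,400),interpolation=cv2.INTER_CUBIC)
print("A off",x0,y0,"B off 304 35")
cv2.imwrite("pics/ab.png",np.hstack([A,B]))
E
```

```text
t: 6.05
tool_pos: [550.2, 221.2, 211.1]
orientation: [0.777, -0.629, -0.0, 0.001]
force: [0.5, -0.4, -3.3]
finger_gap: 23.2
t: 7.05
tool_pos: [549.8, 220.0, 201.6]
orientation: [-0.524, 0.852, 0.0, -0.001]
force: [0.1, -0.4, -4.2]
finger_gap: 22.9
t 7.2 tcp [549.64 220.56 202.07] x [-4.519e-01 -8.921e-01  3.000e-04] z [-3.e-04 -1.e-04 -1.e+00] yaw -116.87 F [ 0.5  -0.54 -3.19] T [0.06 0.04 0.  ] gap 23.0 q [ 0.31  0.35  1.51 -0.    1.28  2.35]
[351.50883839 105.92365323] [349.06858628  82.75443699]
A off 301 55 B off 304 35
```

View pics/ab.png

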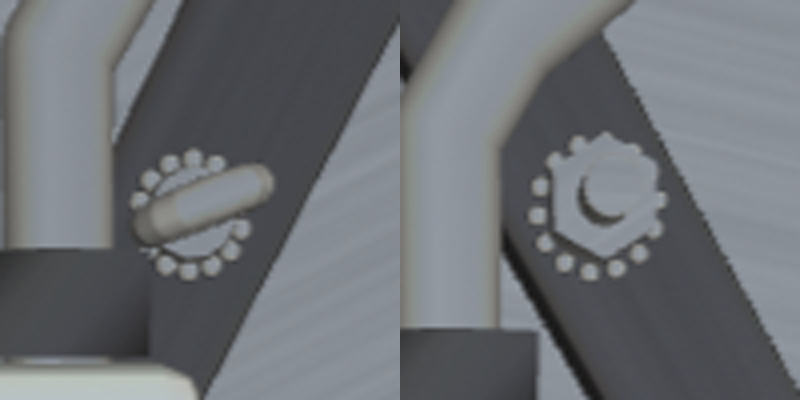

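```bash
cat > geo.py <<'E'
from h import *
P=[plane("w7",352.25,105.5,62),plane("w7",348.5,108.25,40)]
S=[plane("w6",355,83.75,57.5),plane("w6",353.25,87,40)]
E
python3 - <<'E'
from geo import *
print(P,S,np.linalg.norm((P[0]-S[0])[:2]),np.linalg.norm((P[1]-S[1])[:2]))
a=plane("w7",301+138/4,55+222/4,62);b=plane("w7",301+272/4,55+182/4,62);print(a,b,np.linalg.norm(a-b),np.degrees(np.arctan2(*(a-b)[1::-1])))
d=S[0]-P[0];print("dir PS",np.degrees(np.arctan2(d[1],d[0])))
for n in ("w6","w7"):
  K,E=load(n);print(np.degrees(np.arctan2(E[1,0],E[0,0])),E[:3,3],(E[:3,2]))
for nm in("top0","scene0"): print(nm,proj(nm,P[0]),proj(nm,S[0]))
E
```

```text
[array([617.0197698 , 154.37577747,  62.        ]), array([617.20722994, 155.20916622,  40.        ])] [array([597.68992571, -95.24642942,  57.5       ]), array([597.42488791, -95.58307458,  40.        ])] 250.3695050216834 251.5712406111451
[619.50478013 167.14145966  62.        ] [614.55175559 141.69740562  62.        ] 25.921657699512647 78.98437475881285
dir PS -94.42794222214187
-77.73981532511979 [547.45865568 -72.52227438 383.69716255] [0.26131794 0.0554363  0.96365956]
-116.83876366972645 [607.82535178 190.09625534 345.355262  ] [ 0.23592836 -0.11792802  0.9645884 ]
top0 [260.94313866 219.25968198] [352.65423439 230.91981401]
scene0 [342.80729351 287.19042768] [307.61057377 232.92476138]
```

```bash
cat > plan.py <<'E'
import sys
from geo import *
from scipy.spatial.transform import Rotation as R
from station import bot
Pm=np.array([617.1,154.8]);Sm=np.array([597.5,-95.4])
def ang(d): d=np.radians(d);return np.array([np.cos(d),np.sin(d)])
def avg(n=5):
    # a few readings (0.05 s each) averaged
    T=[];F=[]
    for i in range(n):
        bot.camera("wrist"); s=bot.get_state();T.append(s["tool_pos"]);F.append(s["force"]);M=R.from_quat(s["orientation"]).as_matrix()
    return np.mean(T,0),np.mean(F,0),M,s
E
python3 - <<'E'
from plan import *
T,F,M,s=avg(4); print(s["t"],T,F,M.round(4).tolist())
pd=-95
C=Pm+20*ang(pd)
for off in (3,0):
    t=np.r_[C+off*ang(pd+90),62]
    cur=T+M@np.array([-.45,-117.8,-7.16]); print(off,"tool delta",(M.T@(t-cur)).round(2))
E
```

```text
7.4 [549.50810322 220.84419502 202.23748324] [-0.32998462  0.02781033 -4.13784414] [[-0.4519, -0.8921, -0.0], [-0.8921, 0.4519, 0.0], [-0.0, 0.0, -1.0]]
3 tool delta [ 46.26  17.42 147.4 ]
0 tool delta [ 47.38  20.21 147.4 ]
```

```bash
python3 -m crank '[{"dx":0.023,"dy":0.0087,"dz":0.01,"wx":0,"wy":0,"wz":0},{"dx":0.0233,"dy":0.0087,"dz":0.02,"wx":0,"wy":0,"wz":0},{"dx":0,"dy":0,"dz":0.035,"wx":0,"wy":0,"wz":0},{"dx":0,"dy":0,"dz":0.035,"wx":0,"wy":0,"wz":0},{"dx":0,"dy":0,"dz":0.018,"wx":0,"wy":0,"wz":0},{"dx":0,"dy":0,"dz":0,"wx":0,"wy":0,"wz":0},{"dx":0,"dy":0,"dz":0,"wx":0,"wy":0,"wz":0}]'
python3 - <<'E'
from plan import *
import shot
T,F,M,s=avg(3); print(s["t"],T,F)
for n in("top","scene"):
    c=bot.camera(n);cv2.imwrite(f"pics/{n}8.png",c["img"])
    np.savez(n+"8.npz",K=c["intrinsics"],E=c["extrinsics"])
cur=T+M@np.array([-.45,-117.8,-7.16]);print("C",cur)
t=cv2.imread("pics/top8.png");q=cv2.imread("pics/scene8.png")
a=proj("top8",[612,145,80]);b=proj("scene8",[612,145,80]);print(a,b)
f=lambda i,p:cv2.resize(i[int(p[1])-25:int(p[1])+25,int(p[0])-25:int(p[0])+25],(400,400),interpolation=cv2.INTER_CUBIC)
cv2.imwrite("pics/c8.png",np.hstack([f(t,a),f(q,b)]))
E
```

```text
t: 8.1
tool_pos: [513.4, 187.8, 84.6]
orientation: [-0.523, 0.852, -0.0, 0.0]
force: [0.6, 0.0, -3.1]
finger_gap: 22.9
8.25 [514.41549762 188.03159763  85.69581026] [ 0.57024852  0.56774105 -3.36637399]
C [619.66941253 135.17177495  93.16311526]
[263.68843801 219.69342139] [342.76414437 281.27571645]
```

View pics/c8.png

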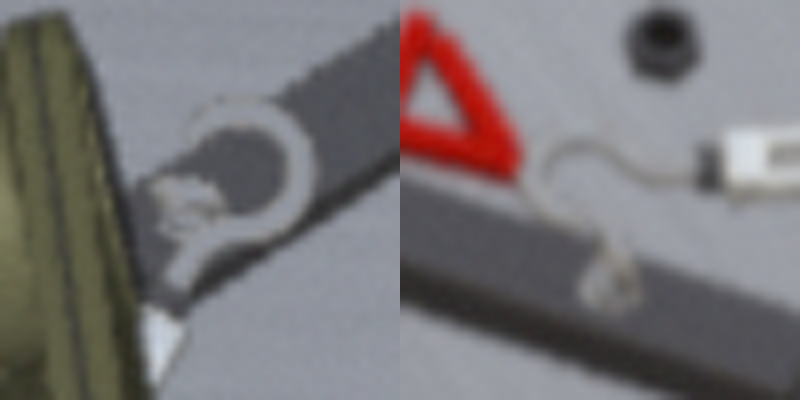

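Run:
```python
from plan import *
print(proj("top8",[619.67,135.17,93.2]), plane("top8",268.9,214.6,93.2), plane("top8",261.4,219.6,62))
im=cv2.imread("pics/top8.png")
# arc outer edges: +-25 at hook about C
for a in range(0,360,30):
    pass
o=cv2.resize(im[194:244,238:288],(600,600),interpolation=cv2.INTER_CUBIC)
def dr(img,C,z,R,col):
    pts=[]
    for a in np.radians(np.arange(0,361,6)):
        p=proj("top8",[C[0]+R*np.cos(a),C[1]+R*np.sin(a),z]); pts.append([(p[0]-238+.5)*12-.5,(p[1]-194+.5)*12-.5])
    cv2.polylines(img,[np.int32(pts)],False,col,1)
dr(o,[619.67,135.17],93.2,25,(0,0,255));dr(o,[619.67,135.17],93.2,15,(0,0,255));dr(o,Pm,62,2,(0,255,0));dr(o,Pm,76,2,(255,0,0))
cv2.imwrite("pics/o8.png",o)
```

```text
[267.13757029 215.91300268] [623.47654609 130.72749393  93.2       ] [616.13414366 153.07551171  62.        ]
```

View pics/o8.png

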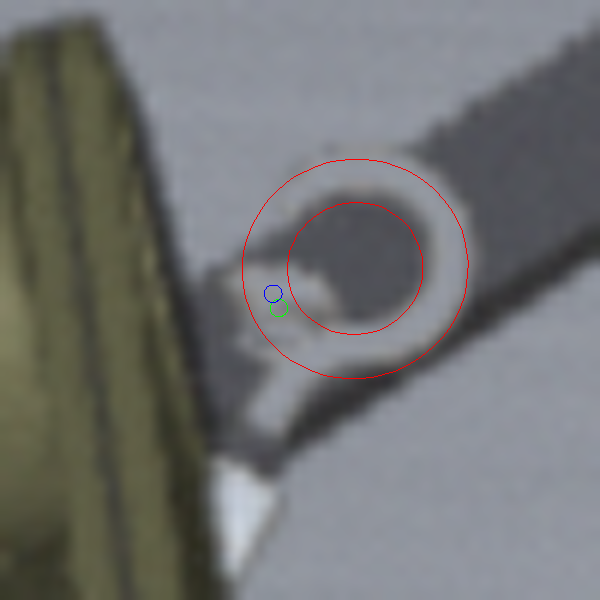

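```bash
python3 -m crank '[{"dx":0,"dy":0,"dz":0.005,"wx":0,"wy":0,"wz":0},{"dx":0,"dy":0,"dz":0.006,"wx":0,"wy":0,"wz":0},{"dx":0,"dy":0,"dz":0.006,"wx":0,"wy":0,"wz":0},{"dx":0,"dy":0,"dz":0.006,"wx":0,"wy":0,"wz":0},{"dx":0,"dy":0,"dz":0.006,"wx":0,"wy":0,"wz":0},{"dx":0,"dy":0,"dz":0,"wx":0,"wy":0,"wz":0},{"dx":0,"dy":0,"dz":0,"wx":0,"wy":0,"wz":0},{"dx":0,"dy":0,"dz":0,"wx":0,"wy":0,"wz":0}]'
python3 - <<'E'
from plan import *
L=[]
for i in range(8):
    T,F,M,s=avg(1);L.append(np.r_[T,F]);
L=np.array(L);print(s["t"]);print(L.round(2));print(L.mean(0).round(2),M.round(4).tolist())
T=L[:,:3].mean(0);C=Pm+20*ang(-95)
cur=T+M@np.array([-.45,-117.8,-7.16]);print("C",cur,"delta",(M.T@(np.r_[C,62]-cur)).round(2))
E
```

```text
t: 9.15
tool_pos: [513.2, 187.6, 55.4]
orientation: [-0.523, 0.852, -0.0, 0.0]
force: [-0.3, -0.4, -3.8]
finger_gap: 23.3
9.55
[[ 5.1329e+02  1.8761e+02  5.5520e+01  1.0000e-01 -2.6000e-01 -3.5500e+00]
 [ 5.1328e+02  1.8763e+02  5.5590e+01 -7.0000e-02  8.9000e-01 -3.4900e+00]
 [ 5.1324e+02  1.8763e+02  5.5610e+01 -4.7000e-01 -3.2000e-01 -4.2500e+00]
 [ 5.1322e+02  1.8761e+02  5.5610e+01 -3.5000e-01  7.5000e-01 -2.7200e+00]
 [ 5.1319e+02  1.8759e+02  5.5560e+01  2.0000e-01  9.6000e-01 -3.7300e+00]
 [ 5.1310e+02  1.8756e+02  5.5520e+01  2.5000e-01  2.9000e-01 -4.1000e+00]
 [ 5.1308e+02  1.8759e+02  5.5510e+01  1.6000e-01 -1.2000e-01 -3.6100e+00]
 [ 5.1306e+02  1.8757e+02  5.5440e+01  2.6000e-01  4.8000e-01 -3.9100e+00]]
[ 5.1318e+02  1.8760e+02  5.5540e+01  1.0000e-02  3.3000e-01 -3.6700e+00] [[-0.4523, -0.8919, 0.0002], [-0.8919, 0.4523, 0.0001], [-0.0002, -0.0002, -1.0]]
C [618.44640625 134.71711857  62.7265243 ] delta [1.26 2.83 0.73]
```

```bash
python3 -m crank '[{"dx":0.0013,"dy":0.0028,"dz":0.0008,"wx":0,"wy":0,"wz":0},{"dx":0.00411,"dy":-0.00007,"dz":0,"wx":0,"wy":0,"wz":-0.4},{"dx":0.00411,"dy":-0.00007,"dz":0,"wx":0,"wy":0,"wz":-0.4},{"dx":0.00411,"dy":-0.00007,"dz":0,"wx":0,"wy":0,"wz":-0.4},{"dx":0.00411,"dy":-0.00007,"dz":0,"wx":0,"wy":0,"wz":-0.4},{"dx":0.00411,"dy":-0.00007,"dz":0,"wx":0,"wy":0,"wz":-0.4},{"dx":0.00411,"dy":-0.00007,"dz":0,"wx":0,"wy":0,"wz":-0.4},{"dx":0,"dy":0,"dz":0,"wx":0,"wy":0,"wz":0},{"dx":0,"dy":0,"dz":0,"wx":0,"wy":0,"wz":0},{"dx":0,"dy":0,"dz":0,"wx":0,"wy":0,"wz":0}]'
cat > chk.py <<'E'
import sys
from plan import *
n=int(sys.argv[1]) if len(sys.argv)>1 else 4
L=[];
for i in range(n):
    T,F,M,s=avg(1);L.append(np.r_[T,F,s["ft_torque"]])
m=np.mean(L,0);T=m[:3];yaw=np.degrees(np.arctan2(M[1,0],M[0,0]))
C=Pm+20*ang(-95);cur=T+M@np.array([0,-117.8,-7.16])
print("t",round(s["t"],2),"T",T.round(2),"F",m[3:6].round(2),"Tq",m[6:].round(2),"yaw",yaw.round(2),"tilt z",M[:,2].round(4),"hookphi",round(258-(yaw-90+95)%360+ (360 if False else 0),1))
print("C err (world)",(cur-np.r_[C,62]).round(2),"eye(99)",(T+M@np.array([0,-2.8+99,-7.16])).round(2),"bowl",(T+M@np.array([0,-137.8,-7.16])).round(2),"gap",round(s["finger_gap"],1),"Ftool",(M.T@m[3:6]).round(2))
E
python3 chk.py 4
```

```text
t: 10.55
tool_pos: [501.2, 164.8, 54.5]
orientation: [-0.609, 0.793, 0.0, 0.0]
force: [-0.5, 0.9, -4.2]
finger_gap: 23.1
t 10.75 T [501.21 164.84  54.52] F [ 0.56  0.11 -3.91] Tq [ 0.02  0.06 -0.01] yaw -104.89 tilt z [ 1.e-04  1.e-04 -1.e+00] hookphi -2.1
C err (world) [-0.3  -0.32 -0.32] eye(99) [408.24 189.56  61.67] bowl [634.38 129.42  61.68] gap 23.0 Ftool [-0.25 -0.51  3.91]
```

```bash
python3 -m crank '[{"dx":0.00411,"dy":-0.00007,"dz":-0.0002,"wx":0,"wy":0,"wz":-0.4},{"dx":0.00411,"dy":-0.00007,"dz":0,"wx":0,"wy":0,"wz":-0.4},{"dx":0.00411,"dy":-0.00007,"dz":0,"wx":0,"wy":0,"wz":-0.4},{"dx":0.00411,"dy":-0.00007,"dz":0,"wx":0,"wy":0,"wz":-0.4},{"dx":0.00411,"dy":-0.00007,"dz":0,"wx":0,"wy":0,"wz":-0.4},{"dx":0,"dy":0,"dz":0,"wx":0,"wy":0,"wz":0},{"dx":0,"dy":0,"dz":0,"wx":0,"wy":0,"wz":0}]'
python3 chk.py 3
python3 -m crank '[{"dx":0.00411,"dy":-0.00007,"dz":0,"wx":0,"wy":0,"wz":-0.4},{"dx":0.00411,"dy":-0.00007,"dz":0,"wx":0,"wy":0,"wz":-0.4},{"dx":0.00411,"dy":-0.00007,"dz":0,"wx":0,"wy":0,"wz":-0.4},{"dx":0,"dy":0,"dz":0,"wx":0,"wy":0,"wz":0},{"dx":0,"dy":0,"dz":0,"wx":0,"wy":0,"wz":0}]'
python3 chk.py 3
```

```text
t: 11.45
tool_pos: [497.6, 144.5, 54.7]
orientation: [-0.676, 0.737, 0.0, 0.0]
force: [0.7, 0.3, -3.6]
finger_gap: 23.3
t 11.6 T [497.71 144.63  54.74] F [ 0.1  -0.22 -3.87] Tq [ 0.03  0.04 -0.01] yaw -94.91 tilt z [ 2.e-04  1.e-04 -1.e+00] hookphi -12.1
C err (world) [-0.28 -0.33 -0.08] eye(99) [401.86 152.86  61.88] bowl [635.   132.83  61.92] gap 23.1 Ftool [ 0.21 -0.12  3.87]
t: 12.1
tool_pos: [497.2, 132.3, 54.7]
orientation: [0.714, -0.701, -0.0, -0.0]
force: [-0.9, -0.2, -3.6]
finger_gap: 23.2
t 12.25 T [497.24 132.33  54.73] F [-0.62 -0.66 -4.22] Tq [ 0.01  0.06 -0.01] yaw -88.91 tilt z [ 1.e-04  1.e-04 -1.e+00] hookphi -18.1
C err (world) [-0.34 -0.3  -0.1 ] eye(99) [401.06 130.51  61.88] bowl [635.01 134.95  61.9 ] gap 23.1 Ftool [0.65 0.64 4.22]
```

```bash
python3 -m crank '[{"dx":0.00411,"dy":-0.00007,"dz":0,"wx":0,"wy":0,"wz":-0.4},{"dx":0.00411,"dy":-0.00007,"dz":0,"wx":0,"wy":0,"wz":-0.4},{"dx":0.00411,"dy":-0.00007,"dz":0,"wx":0,"wy":0,"wz":-0.4},{"dx":0.00411,"dy":-0.00007,"dz":0,"wx":0,"wy":0,"wz":-0.4},{"dx":0,"dy":0,"dz":0,"wx":0,"wy":0,"wz":0}]'
python3 chk.py 3
python3 -m crank '[{"dx":0.00411,"dy":-0.00007,"dz":0,"wx":0,"wy":0,"wz":-0.4},{"dx":0.00411,"dy":-0.00007,"dz":0,"wx":0,"wy":0,"wz":-0.4},{"dx":0.00411,"dy":-0.00007,"dz":0,"wx":0,"wy":0,"wz":-0.4},{"dx":0.00411,"dy":-0.00007,"dz":0,"wx":0,"wy":0,"wz":-0.4},{"dx":0,"dy":0,"dz":0,"wx":0,"wy":0,"wz":0}]'
python3 chk.py 3
```

```text
t: 12.75
tool_pos: [498.7, 115.6, 54.7]
orientation: [0.761, -0.649, 0.0, -0.0]
force: [0.2, -0.2, -4.3]
finger_gap: 22.9
t 12.9 T [498.66 115.89  54.73] F [ 0.58  0.22 -3.92] Tq [ 0.02  0.04 -0.02] yaw -80.94 tilt z [ 0.e+00  2.e-04 -1.e+00] hookphi -26.1
C err (world) [-0.36 -0.44 -0.1 ] eye(99) [403.66 100.74  61.88] bowl [634.74 137.58  61.9 ] gap 22.9 Ftool [-0.12 -0.61  3.92]
t: 13.4
tool_pos: [502.5, 99.7, 54.7]
orientation: [0.804, -0.594, 0.0, -0.0]
force: [-0.4, 0.2, -3.7]
finger_gap: 23.1
t 13.55 T [502.33  99.94  54.71] F [-0.49  0.31 -3.35] Tq [-0.03  0.06 -0.01] yaw -72.95 tilt z [-1.e-04  2.e-04 -1.e+00] hookphi -34.1
C err (world) [-0.41 -0.39 -0.14] eye(99) [410.36  71.73  61.87] bowl [634.07 140.36  61.86] gap 23.0 Ftool [-0.43  0.38  3.35]
```

```bash
python3 -m crank '[{"dx":0.00411,"dy":-0.00007,"dz":0,"wx":0,"wy":0,"wz":-0.4},{"dx":0.00411,"dy":-0.00007,"dz":0,"wx":0,"wy":0,"wz":-0.4},{"dx":0.00411,"dy":-0.00007,"dz":0,"wx":0,"wy":0,"wz":-0.4},{"dx":0.00411,"dy":-0.00007,"dz":0,"wx":0,"wy":0,"wz":-0.4},{"dx":0.00411,"dy":-0.00007,"dz":0,"wx":0,"wy":0,"wz":-0.4},{"dx":0,"dy":0,"dz":0,"wx":0,"wy":0,"wz":0}]'
python3 chk.py 3
python3 -m crank '[{"dx":0.00411,"dy":-0.00007,"dz":0,"wx":0,"wy":0,"wz":-0.4},{"dx":0.00411,"dy":-0.00007,"dz":0,"wx":0,"wy":0,"wz":-0.4},{"dx":0.00411,"dy":-0.00007,"dz":0,"wx":0,"wy":0,"wz":-0.4},{"dx":0.00411,"dy":-0.00007,"dz":0,"wx":0,"wy":0,"wz":-0.4},{"dx":0.00411,"dy":-0.00007,"dz":0,"wx":0,"wy":0,"wz":-0.4},{"dx":0,"dy":0,"dz":0,"wx":0,"wy":0,"wz":0}]'
python3 chk.py 3
```

```text
t: 14.15
tool_pos: [510.4, 80.7, 54.7]
orientation: [0.853, -0.522, 0.0, -0.0]
force: [-0.4, 0.6, -3.3]
finger_gap: 23.1
t 14.3 T [509.97  80.93  54.68] F [ 0.25  0.43 -3.96] Tq [0.01 0.04 0.03] yaw -62.94 tilt z [-3.e-04  1.e-04 -1.e+00] hookphi -44.1
C err (world) [-0.48 -0.36 -0.18] eye(99) [424.3   37.17  61.87] bowl [632.69 143.62  61.81] gap 23.0 Ftool [-0.27 -0.42  3.96]
t: 14.9
tool_pos: [521.3, 63.3, 54.7]
orientation: [0.895, -0.446, 0.0, -0.0]
force: [0.0, -0.1, -3.8]
finger_gap: 22.8
t 15.05 T [520.78  63.53  54.67] F [-0.2   0.52 -3.86] Tq [-0.05  0.07  0.02] yaw -52.95 tilt z [-5.e-04  1.e-04 -1.e+00] hookphi -54.1
C err (world) [-0.56 -0.37 -0.2 ] eye(99) [444.     5.56  61.86] bowl [630.75 146.56  61.79] gap 22.8 Ftool [-0.53 -0.16  3.86]
```

```bash
python3 -m crank '[{"dx":0.00411,"dy":-0.00007,"dz":0,"wx":0,"wy":0,"wz":-0.4},{"dx":0.00411,"dy":-0.00007,"dz":0,"wx":0,"wy":0,"wz":-0.4},{"dx":0.00411,"dy":-0.00007,"dz":0,"wx":0,"wy":0,"wz":-0.4},{"dx":0.00411,"dy":-0.00007,"dz":0,"wx":0,"wy":0,"wz":-0.4},{"dx":0.00411,"dy":-0.00007,"dz":0,"wx":0,"wy":0,"wz":-0.4},{"dx":0.00411,"dy":-0.00007,"dz":0,"wx":0,"wy":0,"wz":-0.4},{"dx":0.00411,"dy":-0.00007,"dz":0,"wx":0,"wy":0,"wz":-0.4},{"dx":0.00411,"dy":-0.00007,"dz":0,"wx":0,"wy":0,"wz":-0.4},{"dx":0,"dy":0,"dz":0,"wx":0,"wy":0,"wz":0}]'
python3 chk.py 3
python3 -m crank '[{"dx":0.00411,"dy":-0.00007,"dz":0,"wx":0,"wy":0,"wz":-0.4},{"dx":0.00411,"dy":-0.00007,"dz":0,"wx":0,"wy":0,"wz":-0.4},{"dx":0.00411,"dy":-0.00007,"dz":0,"wx":0,"wy":0,"wz":-0.4},{"dx":0.00411,"dy":-0.00007,"dz":0,"wx":0,"wy":0,"wz":-0.4},{"dx":0.00411,"dy":-0.00007,"dz":0,"wx":0,"wy":0,"wz":-0.4},{"dx":0.00411,"dy":-0.00007,"dz":0,"wx":0,"wy":0,"wz":-0.4},{"dx":0.00411,"dy":-0.00007,"dz":0,"wx":0,"wy":0,"wz":-0.4},{"dx":0.00411,"dy":-0.00007,"dz":0,"wx":0,"wy":0,"wz":-0.4},{"dx":0,"dy":0,"dz":0,"wx":0,"wy":0,"wz":0}]'
python3 chk.py 3
```

```text
t: 15.95
tool_pos: [544.6, 40.2, 54.7]
orientation: [0.949, -0.317, 0.0, -0.0]
force: [-0.4, -0.6, -3.1]
finger_gap: 23.3
t 16.1 T [543.9   40.39  54.64] F [-0.   -0.12 -3.79] Tq [-0.03  0.03  0.03] yaw -36.94 tilt z [-5.e-04  1.e-04 -1.e+00] hookphi -70.1
C err (world) [-0.66 -0.34 -0.23] eye(99) [486.09 -36.5   61.82] bowl [626.72 150.52  61.77] gap 23.2 Ftool [0.07 0.1  3.79]
t: 17.0
tool_pos: [573.2, 24.4, 54.7]
orientation: [0.983, -0.182, 0.0, -0.0]
force: [0.1, -0.0, -4.3]
finger_gap: 22.8
t 17.15 T [572.48  24.5   54.61] F [ 0.07  0.11 -3.79] Tq [-0.06  0.    0.03] yaw -20.94 tilt z [-8.e-04  1.e-04 -1.e+00] hookphi -86.1
C err (world) [-0.77 -0.35 -0.25] eye(99) [538.1  -65.34  61.79] bowl [621.74 153.2   61.74] gap 23.4 Ftool [ 0.03 -0.13  3.79]
```

```bash
python3 -m crank '[{"dx":0,"dy":0,"dz":-0.00025,"wx":0,"wy":0,"wz":0},{"dx":0,"dy":0.0001,"dz":-0.0024,"wx":-0.2,"wy":0,"wz":0},{"dx":0,"dy":0.0001,"dz":-0.0024,"wx":-0.2,"wy":0,"wz":0},{"dx":0,"dy":0.0001,"dz":-0.0024,"wx":-0.2,"wy":0,"wz":0},{"dx":0,"dy":0,"dz":0,"wx":0,"wy":0,"wz":0}]'
python3 chk.py 3
python3 -m crank '[{"dx":0,"dy":0.0001,"dz":-0.0024,"wx":-0.2,"wy":0,"wz":0},{"dx":0,"dy":0.0001,"dz":-0.0024,"wx":-0.2,"wy":0,"wz":0},{"dx":0,"dy":0.0001,"dz":-0.0024,"wx":-0.2,"wy":0,"wz":0},{"dx":0,"dy":0,"dz":0,"wx":0,"wy":0,"wz":0}]'
python3 chk.py 3
```

```text
t: 17.65
tool_pos: [573.6, 24.9, 62.7]
orientation: [0.983, -0.181, -0.004, 0.026]
force: [0.2, -0.6, -3.0]
finger_gap: 23.3
t 17.8 T [573.04  24.56  62.31] F [ 0.38  0.12 -3.96] Tq [0.05 0.02 0.  ] yaw -20.87 tilt z [-0.0187 -0.0489 -0.9986] hookphi -86.1
C err (world) [-0.27 -0.05  1.29] eye(99) [538.94 -64.85  74.49] bowl [622.2  153.49  62.25] gap 23.3 Ftool [ 0.31 -0.45  3.94]
t: 18.2
tool_pos: [573.6, 24.9, 69.8]
orientation: [0.982, -0.181, -0.009, 0.052]
force: [-0.3, 0.8, -3.3]
finger_gap: 23.1
t 18.35 T [573.11  24.69  69.46] F [ 0.09 -0.18 -3.85] Tq [ 0.07 -0.    0.01] yaw -20.87 tilt z [-0.0373 -0.0976 -0.9945] hookphi -86.1
C err (world) [-0.24 -0.02  2.27] eye(99) [539.29 -64.01  86.63] bowl [622.2  153.44  62.18] gap 23.1 Ftool [ 0.15 -0.27  3.85]
```

```bash
python3 -m crank '[{"dx":0.00424,"dy":-0.00008,"dz":0,"wx":0,"wy":0.043,"wz":-0.41},{"dx":0.00424,"dy":-0.00008,"dz":0,"wx":0,"wy":0.043,"wz":-0.41},{"dx":0.00424,"dy":-0.00008,"dz":0,"wx":0,"wy":0.043,"wz":-0.41},{"dx":0.00424,"dy":-0.00008,"dz":0,"wx":0,"wy":0.043,"wz":-0.41},{"dx":0.00424,"dy":-0.00008,"dz":0,"wx":0,"wy":0.043,"wz":-0.41},{"dx":0,"dy":0,"dz":0,"wx":0,"wy":0,"wz":0}]'
python3 chk.py 2
python3 -m crank '[{"dx":0.00424,"dy":-0.00008,"dz":0,"wx":0,"wy":0.043,"wz":-0.41},{"dx":0.00424,"dy":-0.00008,"dz":0,"wx":0,"wy":0.043,"wz":-0.41},{"dx":0.00424,"dy":-0.00008,"dz":0,"wx":0,"wy":0.043,"wz":-0.41},{"dx":0.00424,"dy":-0.00008,"dz":0,"wx":0,"wy":0.043,"wz":-0.41},{"dx":0.00424,"dy":-0.00008,"dz":0,"wx":0,"wy":0.043,"wz":-0.41},{"dx":0,"dy":0,"dz":0,"wx":0,"wy":0,"wz":0},{"dx":0,"dy":0,"dz":0,"wx":0,"wy":0,"wz":0}]'
python3 chk.py 3
```

```text
t: 18.95
tool_pos: [593.7, 18.4, 69.2]
orientation: [0.994, -0.092, -0.005, 0.052]
force: [0.8, 0.4, -4.7]
finger_gap: 23.3
t 19.05 T [593.05  18.46  69.18] F [ 0.29 -0.11 -4.27] Tq [ 0.07 -0.05  0.01] yaw -10.65 tilt z [-0.02   -0.1027 -0.9945] hookphi -96.3
C err (world) [-0.51 -0.55  1.98] eye(99) [575.52 -74.83  86.36] bowl [618.52 153.88  61.88] gap 23.4 Ftool [ 0.31 -0.39  4.25]
t: 19.75
tool_pos: [613.8, 16.6, 69.1]
orientation: [0.999, -0.003, -0.001, 0.052]
force: [-0.0, 0.5, -3.8]
finger_gap: 23.3
t 19.9 T [613.83  16.67  69.16] F [-0.74 -0.06 -3.43] Tq [ 0.03 -0.01 -0.01] yaw -0.32 tilt z [-0.0012 -0.1045 -0.9945] hookphi 253.3
C err (world) [-0.88 -0.3   1.97] eye(99) [613.31 -78.25  86.33] bowl [614.58 154.46  61.88] gap 23.4 Ftool [-0.73 -0.29  3.42]
```

```bash
python3 -m crank '[{"dx":-0.00195,"dy":0.00227,"dz":0.00024,"wx":0,"wy":0,"wz":0},{"dx":-0.00195,"dy":0.00227,"dz":0.00024,"wx":0,"wy":0,"wz":0},{"dx":0,"dy":0,"dz":0,"wx":0,"wy":0,"wz":0}]'
python3 chk.py 3
python3 -m crank '[{"dx":-0.00195,"dy":0.00227,"dz":0.00024,"wx":0,"wy":0,"wz":0},{"dx":-0.00195,"dy":0.00227,"dz":0.00024,"wx":0,"wy":0,"wz":0},{"dx":0,"dy":0,"dz":0,"wx":0,"wy":0,"wz":0}]'
python3 chk.py 3
```

```text
t: 20.2
tool_pos: [609.5, 12.3, 69.1]
orientation: [0.999, -0.003, -0.001, 0.052]
force: [-0.7, 3.1, -4.7]
finger_gap: 23.0
t 20.35 T [609.92  12.36  69.2 ] F [-0.92  3.35 -4.  ] Tq [0.63 0.15 0.07] yaw -0.28 tilt z [-0.0011 -0.1041 -0.9946] hookphi 253.3
C err (world) [-4.86 -4.61  2.06] eye(99) [609.47 -82.57  86.33] bowl [610.59 150.16  61.97] gap 22.8 Ftool [-0.93 -3.74  3.63]
t: 20.65
tool_pos: [605.7, 8.3, 69.0]
orientation: [0.999, -0.003, -0.001, 0.052]
force: [0.1, 5.1, -4.1]
finger_gap: 23.0
t 20.8 T [605.91   8.45  69.05] F [-1.08  5.42 -3.95] Tq [1.11 0.18 0.17] yaw -0.29 tilt z [-0.0015 -0.103  -0.9947] hookphi 253.3
C err (world) [-8.87 -8.52  2.04] eye(99) [605.45 -86.5   86.08] bowl [606.59 146.25  61.98] gap 22.9 Ftool [-1.1  -5.79  3.37]
```

```bash
python3 -m crank '[{"dx":-0.00195,"dy":0.00227,"dz":0.00024,"wx":0,"wy":0,"wz":0},{"dx":-0.00195,"dy":0.00227,"dz":0.00024,"wx":0,"wy":0,"wz":0},{"dx":-0.00195,"dy":0.00227,"dz":0.00024,"wx":0,"wy":0,"wz":0},{"dx":-0.002,"dy":0.001,"dz":0.0001,"wx":0,"wy":0,"wz":0},{"dx":0,"dy":0,"dz":0,"wx":0,"wy":0,"wz":0},{"dx":0,"dy":0,"dz":0,"wx":0,"wy":0,"wz":0}]'
python3 chk.py 3
python3 - <<'E'
from plan import *
T,F,M,s=avg(1)
for n in("top","scene"):
    c=bot.camera(n);cv2.imwrite(f"pics/{n}9.png",c["img"]);np.savez(n+"9.npz",K=c["intrinsics"],E=c["extrinsics"])
eye=T+M@np.array([0,-2.8+98.3,-7.16]);print(eye)
out=[]
for n in("top9","scene9"):
    im=cv2.imread(f"pics/{n}.png");p=proj(n,[597.5,-95.5,80]).astype(int);k=25
    o=cv2.resize(im[p[1]-k:p[1]+k,p[0]-k:p[0]+k],(400,400),interpolation=cv2.INTER_CUBIC)
    f=lambda q:tuple(int(v) for v in ((proj(n,q)-(p-k)+.5)*8-.5))
    q=o.copy()
    cv2.circle(q,f(eye),2,(0,0,255),-1);cv2.circle(q,f([597.5,-95.6,73.5]),2,(0,255,0),-1)
    print(n,p,f(eye),f([597.5,-95.6,73.5]))
    out.append(np.vstack([o[:300] if 0 else o[50:350],q[50:350]]))
cv2.imwrite("pics/c9.png",np.hstack(out))
E
```

```text
t: 21.4
tool_pos: [598.5, 1.6, 69.1]
orientation: [0.999, -0.003, -0.0, 0.051]
force: [-0.5, 8.4, -4.7]
finger_gap: 23.0
t 21.55 T [598.49   1.58  69.04] F [-0.54  9.12 -5.08] Tq [1.47 0.1  0.06] yaw -0.31 tilt z [-6.000e-04 -1.015e-01 -9.948e-01] hookphi 253.3
C err (world) [-16.22 -15.38   2.2 ] eye(99) [597.97 -93.39  85.93] bowl [599.24 139.39  62.17] gap 23.1 Ftool [-0.59 -9.59  4.13]
[597.99835384 -92.65917089  85.86350117]
top9 [353 229] (198, 199) (205, 209)
scene9 [307 228] (210, 205) (208, 218)
```

View pics/c9.png

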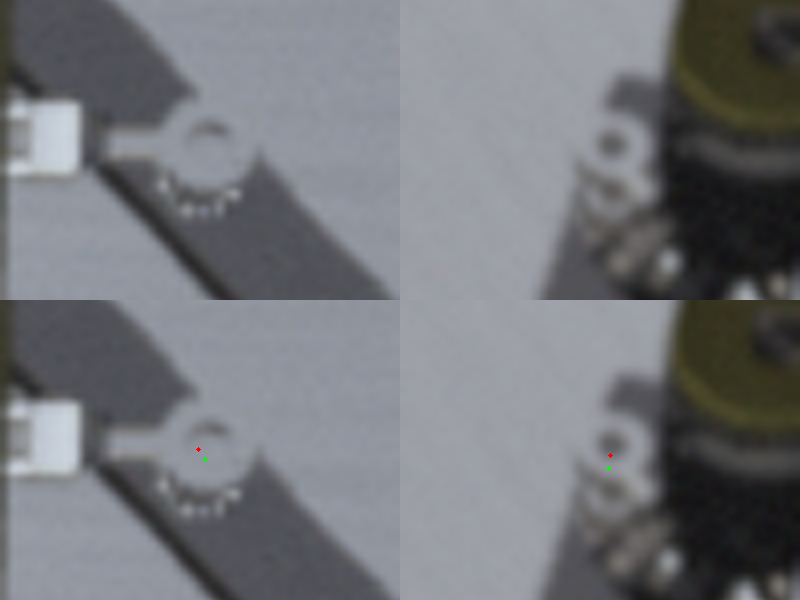

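```bash
python3 -m crank '[{"dx":-0.0008,"dy":0,"dz":0,"wx":0,"wy":0,"wz":0},{"dx":0,"dy":-0.00006,"dz":0.0012,"wx":0.1,"wy":0,"wz":0},{"dx":0,"dy":-0.00006,"dz":0.0012,"wx":0.1,"wy":0,"wz":0},{"dx":0,"dy":0,"dz":0,"wx":0,"wy":0,"wz":0},{"dx":0,"dy":0,"dz":0,"wx":0,"wy":0,"wz":0}]'
python3 chk.py 3
python3 -m crank '[{"dx":0,"dy":-0.00003,"dz":0.0006,"wx":0.05,"wy":0,"wz":0},{"dx":0,"dy":-0.00003,"dz":0.0006,"wx":0.05,"wy":0,"wz":0},{"dx":0,"dy":0,"dz":0,"wx":0,"wy":0,"wz":0}]'
python3 chk.py 3
```

```text
t: 22.2
tool_pos: [598.0, 1.2, 66.8]
orientation: [0.999, -0.003, 0.0, 0.042]
force: [-0.2, 8.6, -4.9]
finger_gap: 23.2
t 22.35 T [598.11   1.27  66.79] F [ 0.22  8.01 -4.35] Tq [ 1.39 -0.01  0.02] yaw -0.32 tilt z [ 2.000e-04 -8.450e-02 -9.964e-01] hookphi 253.3
C err (world) [-16.59 -15.62   1.98] eye(99) [597.57 -93.98  82.05] bowl [598.88 139.18  62.29] gap 22.8 Ftool [ 0.17 -8.35  3.65]
t: 22.65
tool_pos: [598.1, 1.2, 65.6]
orientation: [0.999, -0.003, 0.0, 0.038]
force: [-0.6, 8.8, -5.1]
finger_gap: 22.9
t 22.8 T [598.1    1.22  65.6 ] F [ 0.43  7.66 -4.37] Tq [ 1.38 -0.02  0.03] yaw -0.32 tilt z [ 2.000e-04 -7.580e-02 -9.971e-01] hookphi 253.3
C err (world) [-16.61 -15.66   1.81] eye(99) [597.56 -94.16  80.04] bowl [598.86 139.16  62.29] gap 22.9 Ftool [ 0.38 -7.97  3.77]
```

```bash
python3 -m crank '[{"dx":0,"dy":-0.00002,"dz":0.0003,"wx":0.025,"wy":0,"wz":0},{"dx":0,"dy":-0.00002,"dz":0.0003,"wx":0.025,"wy":0,"wz":0},{"dx":0,"dy":0,"dz":0,"wx":0,"wy":0,"wz":0}]'
python3 chk.py 5
python3 -m crank '[{"dx":0,"dy":-0.00002,"dz":0.0003,"wx":0.025,"wy":0,"wz":0},{"dx":0,"dy":0,"dz":0,"wx":0,"wy":0,"wz":0}]'
python3 chk.py 5
```

```text
t: 23.1
tool_pos: [598.1, 1.2, 65.0]
orientation: [0.999, -0.003, 0.0, 0.036]
force: [0.1, 8.4, -4.9]
finger_gap: 23.2
t 23.35 T [598.12   1.22  65.04] F [ 0.25  7.57 -4.57] Tq [ 1.35 -0.05 -0.  ] yaw -0.32 tilt z [ 3.000e-04 -7.150e-02 -9.974e-01] hookphi 253.3
C err (world) [-16.59 -15.65   1.76] eye(99) [597.58 -94.22  79.06] bowl [598.88 139.18  62.33] gap 23.1 Ftool [ 0.21 -7.88  4.01]
t: 23.55
tool_pos: [598.2, 1.3, 64.8]
orientation: [0.999, -0.003, 0.0, 0.035]
force: [0.3, 8.1, -3.7]
finger_gap: 22.8
t 23.8 T [598.17   1.25  64.81] F [-0.39  8.13 -4.23] Tq [ 1.35 -0.03  0.05] yaw -0.31 tilt z [ 4.000e-04 -6.930e-02 -9.976e-01] hookphi 253.3
C err (world) [-16.54 -15.62   1.79] eye(99) [597.64 -94.23  78.62] bowl [598.92 139.21  62.4 ] gap 23.0 Ftool [-0.44 -8.4   3.65]
```

```bash
python3 -m crank '[{"dx":0,"dy":-0.00002,"dz":0.0003,"wx":0.025,"wy":0,"wz":0},{"dx":0,"dy":0,"dz":0,"wx":0,"wy":0,"wz":0}]'
python3 chk.py 5
python3 -m crank '[{"dx":0,"dy":-0.00002,"dz":0.0003,"wx":0.025,"wy":0,"wz":0},{"dx":0,"dy":0,"dz":0,"wx":0,"wy":0,"wz":0}]'
python3 chk.py 5
```

```text
t: 24.0
tool_pos: [598.2, 1.3, 64.7]
orientation: [0.999, -0.003, 0.0, 0.034]
force: [-0.4, 8.7, -2.6]
finger_gap: 23.0
t 24.25 T [598.22   1.27  64.71] F [ 0.04  8.35 -3.18] Tq [1.32 0.04 0.02] yaw -0.31 tilt z [ 6.000e-04 -6.720e-02 -9.977e-01] hookphi 253.3
C err (world) [-16.49 -15.6    1.95] eye(99) [597.69 -94.23  78.32] bowl [598.98 139.23  62.6 ] gap 22.9 Ftool [-0.01 -8.55  2.62]
t: 24.45
tool_pos: [598.2, 1.3, 64.6]
orientation: [0.999, -0.003, 0.0, 0.032]
force: [0.7, 8.1, -2.8]
finger_gap: 23.0
t 24.7 T [598.24   1.3   64.61] F [-0.55  8.38 -1.75] Tq [1.29 0.08 0.02] yaw -0.31 tilt z [ 7.000e-04 -6.500e-02 -9.979e-01] hookphi 253.3
C err (world) [-16.48 -15.56   2.1 ] eye(99) [597.7  -94.23  78.  ] bowl [598.99 139.27  62.81] gap 23.4 Ftool [-0.6  -8.48  1.2 ]
```

```bash
python3 -m crank '[{"dx":0,"dy":0.0005,"dz":0.00003,"wx":0,"wy":0,"wz":0},{"dx":0,"dy":0,"dz":0,"wx":0,"wy":0,"wz":0}]'
python3 chk.py 4
python3 -m crank '[{"dx":0,"dy":0.0005,"dz":0.00003,"wx":0,"wy":0,"wz":0},{"dx":0,"dy":0,"dz":0,"wx":0,"wy":0,"wz":0}]'
python3 chk.py 4
python3 -m crank '[{"dx":0,"dy":0.0005,"dz":0.00003,"wx":0,"wy":0,"wz":0},{"dx":0,"dy":0,"dz":0,"wx":0,"wy":0,"wz":0}]'
python3 chk.py 4
```

```text
t: 24.9
tool_pos: [598.2, 1.2, 64.6]
orientation: [0.999, -0.003, 0.0, 0.032]
force: [-0.5, 9.7, -1.6]
finger_gap: 22.8
t 25.1 T [598.19   1.17  64.62] F [-0.67  9.68 -1.2 ] Tq [ 1.5   0.1  -0.01] yaw -0.31 tilt z [ 7.000e-04 -6.440e-02 -9.979e-01] hookphi 253.3
C err (world) [-16.52 -15.69   2.18] eye(99) [597.65 -94.37  77.96] bowl [598.95 139.14  62.89] gap 22.8 Ftool [-0.73 -9.73  0.58]
t: 25.3
tool_pos: [598.1, 0.9, 64.6]
orientation: [0.999, -0.003, 0.0, 0.032]
force: [-1.4, 11.8, -1.1]
finger_gap: 23.1
t 25.5 T [598.11   0.94  64.65] F [-0.44 10.31 -1.16] Tq [1.62 0.15 0.12] yaw -0.3 tilt z [ 5.000e-04 -6.410e-02 -9.979e-01] hookphi 253.3
C err (world) [-16.63 -15.92   2.25] eye(99) [597.59 -94.61  77.96] bowl [598.84 138.91  62.96] gap 23.1 Ftool [ -0.5  -10.36   0.49]
t: 25.7
tool_pos: [598.0, 0.7, 64.7]
orientation: [0.999, -0.003, 0.0, 0.032]
force: [-0.6, 12.3, -0.6]
finger_gap: 23.2
t 25.9 T [597.99   0.65  64.68] F [-0.81 11.39 -0.93] Tq [1.71 0.19 0.14] yaw -0.3 tilt z [ 4.00e-04 -6.38e-02 -9.98e-01] hookphi 253.3
C err (world) [-16.75 -16.21   2.3 ] eye(99) [597.49 -94.9   77.96] bowl [598.71 138.62  63.03] gap 22.9 Ftool [ -0.87 -11.42   0.2 ]
```

```bash
python3 -m crank '[{"dx":0,"dy":0.00003,"dz":-0.0006,"wx":-0.05,"wy":0,"wz":0},{"dx":0,"dy":0.00001,"dz":-0.0003,"wx":-0.025,"wy":0,"wz":0},{"dx":0,"dy":0,"dz":0,"wx":0,"wy":0,"wz":0}]'
python3 chk.py 5
python3 -m crank '[{"dx":-0.0006,"dy":0,"dz":0,"wx":0,"wy":0,"wz":0},{"dx":0,"dy":-0.00003,"dz":0.0006,"wx":0.05,"wy":0,"wz":0},{"dx":0,"dy":0,"dz":0,"wx":0,"wy":0,"wz":0}]'
python3 chk.py 4
python3 -m crank '[{"dx":0,"dy":-0.00002,"dz":0.0003,"wx":0.025,"wy":0,"wz":0},{"dx":0,"dy":0,"dz":0,"wx":0,"wy":0,"wz":0}]'
python3 chk.py 4
```

```text
t: 26.2
tool_pos: [597.5, 0.3, 64.9]
orientation: [0.999, -0.003, -0.0, 0.036]
force: [-0.5, 9.3, -5.0]
finger_gap: 22.9
t 26.45 T [5.9753e+02 2.2000e-01 6.4900e+01] F [-0.57  9.57 -4.44] Tq [1.59 0.12 0.13] yaw -0.3 tilt z [-8.000e-04 -7.090e-02 -9.975e-01] hookphi 253.3
C err (world) [-17.2  -16.65   1.69] eye(99) [597.03 -95.23  78.86] bowl [598.26 138.18  62.27] gap 22.9 Ftool [-0.62 -9.85  3.75]
t: 26.75
tool_pos: [597.2, 0.2, 64.8]
orientation: [0.999, -0.003, 0.0, 0.033]
force: [-1.1, 9.9, -1.2]
finger_gap: 23.3
t 26.95 T [5.9722e+02 1.5000e-01 6.4780e+01] F [-0.79  9.39 -1.96] Tq [1.51 0.16 0.04] yaw -0.31 tilt z [-0.     -0.0666 -0.9978] hookphi 253.3
C err (world) [-17.49 -16.71   2.08] eye(99) [596.7  -95.36  78.33] bowl [597.98 138.12  62.74] gap 23.0 Ftool [-0.84 -9.5   1.33]
t: 27.15
tool_pos: [597.3, 0.2, 64.8]
orientation: [0.999, -0.003, 0.0, 0.032]
force: [-0.7, 10.0, -0.8]
finger_gap: 23.1
t 27.35 T [5.9724e+02 1.7000e-01 6.4730e+01] F [-1.54  9.47 -0.09] Tq [1.46 0.25 0.04] yaw -0.31 tilt z [ 1.000e-04 -6.450e-02 -9.979e-01] hookphi 253.3
C err (world) [-17.48 -16.69   2.27] eye(99) [596.72 -95.36  78.08] bowl [597.99 138.15  62.98] gap 22.9 Ftool [-1.59 -9.44 -0.52]
```

```bash
python3 -m crank '[{"dx":0,"dy":-0.0004,"dz":-0.0002,"wx":-0.015,"wy":0,"wz":0},{"dx":0,"dy":0,"dz":0,"wx":0,"wy":0,"wz":0}]'
python3 chk.py 3
python3 -m crank '[{"dx":0,"dy":-0.0005,"dz":0,"wx":0,"wy":0,"wz":0},{"dx":0,"dy":0,"dz":0,"wx":0,"wy":0,"wz":0}]'
python3 chk.py 3
python3 -m crank '[{"dx":0,"dy":-0.0005,"dz":0,"wx":0,"wy":0,"wz":0},{"dx":0,"dy":0,"dz":0,"wx":0,"wy":0,"wz":0}]'
python3 chk.py 3
python3 -m crank '[{"dx":0,"dy":-0.0005,"dz":0,"wx":0,"wy":0,"wz":0},{"dx":0,"dy":0,"dz":0,"wx":0,"wy":0,"wz":0}]'
python3 chk.py 3
```

```text
t: 27.55
tool_pos: [597.3, 0.3, 64.7]
orientation: [0.999, -0.003, 0.0, 0.033]
force: [-0.8, 7.4, -1.6]
finger_gap: 22.7
t 27.7 T [5.973e+02 2.600e-01 6.476e+01] F [-1.28  8.39 -1.41] Tq [1.32 0.16 0.03] yaw -0.31 tilt z [ 1.000e-04 -6.630e-02 -9.978e-01] hookphi 253.3
C err (world) [-17.42 -16.6    2.1 ] eye(99) [596.79 -95.25  78.28] bowl [598.04 138.23  62.77] gap 23.3 Ftool [-1.33 -8.46  0.85]
t: 27.9
tool_pos: [597.5, 0.5, 64.7]
orientation: [0.999, -0.003, 0.0, 0.033]
force: [-0.3, 7.8, -1.4]
finger_gap: 22.9
t 28.05 T [5.975e+02 5.300e-01 6.475e+01] F [-0.44  7.79 -1.5 ] Tq [1.24 0.12 0.  ] yaw -0.31 tilt z [ 5.000e-04 -6.660e-02 -9.978e-01] hookphi 253.3
C err (world) [-17.23 -16.33   2.05] eye(99) [596.98 -94.98  78.3 ] bowl [598.24 138.5   62.72] gap 23.0 Ftool [-0.48 -7.87  0.98]
t: 28.25
tool_pos: [597.8, 0.9, 64.7]
orientation: [0.999, -0.003, 0.001, 0.033]
force: [-0.5, 7.2, -1.0]
finger_gap: 23.0
t 28.4 T [597.76   0.89  64.72] F [-0.41  7.59 -1.99] Tq [ 1.16  0.01 -0.03] yaw -0.31 tilt z [ 8.000e-04 -6.680e-02 -9.978e-01] hookphi 253.3
C err (world) [-16.95 -15.97   2.  ] eye(99) [597.23 -94.61  78.28] bowl [598.51 138.86  62.66] gap 23.0 Ftool [-0.46 -7.71  1.47]
t: 28.6
tool_pos: [598.1, 1.3, 64.7]
orientation: [0.999, -0.003, 0.001, 0.033]
force: [-0.7, 7.5, -2.6]
finger_gap: 23.0
t 28.75 T [598.02   1.28  64.69] F [ 0.29  6.86 -2.92] Tq [ 1.17 -0.05 -0.1 ] yaw -0.32 tilt z [ 0.0014 -0.0668 -0.9978] hookphi 253.3
C err (world) [-16.67 -15.58   1.96] eye(99) [597.46 -94.22  78.26] bowl [598.8  139.25  62.62] gap 23.0 Ftool [ 0.24 -7.05  2.45]
```

```bash
python3 -m crank '[{"dx":0,"dy":-0.0005,"dz":0,"wx":0,"wy":0,"wz":0},{"dx":0,"dy":0,"dz":0,"wx":0,"wy":0,"wz":0}]'
python3 chk.py 3
python3 -m crank '[{"dx":0,"dy":-0.0005,"dz":0,"wx":0,"wy":0,"wz":0},{"dx":0,"dy":0,"dz":0,"wx":0,"wy":0,"wz":0}]'
python3 chk.py 3
python3 -m crank '[{"dx":0,"dy":-0.00002,"dz":0.0003,"wx":0.025,"wy":0,"wz":0},{"dx":0,"dy":0,"dz":0,"wx":0,"wy":0,"wz":0}]'
python3 chk.py 3
```

```text
t: 28.95
tool_pos: [598.4, 1.7, 64.6]
orientation: [0.999, -0.003, 0.001, 0.033]
force: [0.2, 6.9, -2.8]
finger_gap: 23.2
t 29.1 T [598.37   1.74  64.63] F [ 1.18  7.43 -3.89] Tq [ 1.11 -0.15 -0.11] yaw -0.33 tilt z [ 0.002  -0.0668 -0.9978] hookphi 253.3
C err (world) [-16.31 -15.12   1.9 ] eye(99) [597.79 -93.77  78.2 ] bowl [599.16 139.71  62.57] gap 22.7 Ftool [ 1.13 -7.68  3.39]
t: 29.3
tool_pos: [598.6, 2.1, 64.5]
orientation: [0.999, -0.003, 0.001, 0.034]
force: [1.0, 7.2, -3.9]
finger_gap: 23.1
t 29.45 T [598.59   2.1   64.52] F [ 1.6   6.46 -3.86] Tq [ 1.08 -0.24 -0.15] yaw -0.33 tilt z [ 0.0023 -0.067  -0.9977] hookphi 253.3
C err (world) [-16.09 -14.77   1.77] eye(99) [598.01 -93.4   78.11] bowl [599.38 140.07  62.43] gap 22.9 Ftool [ 1.55 -6.72  3.42]
t: 29.65
tool_pos: [598.6, 2.1, 64.2]
orientation: [0.999, -0.003, 0.001, 0.032]
force: [1.8, 5.8, -4.3]
finger_gap: 22.8
t 29.8 T [598.59   2.09  64.2 ] F [ 1.61  6.18 -3.95] Tq [ 1.07 -0.26 -0.11] yaw -0.33 tilt z [ 0.0023 -0.0648 -0.9979] hookphi 253.3
C err (world) [-16.09 -14.78   1.71] eye(99) [598.01 -93.45  77.58] bowl [599.39 140.06  62.41] gap 23.2 Ftool [ 1.56 -6.44  3.54]
```

```bash
python3 -m crank '[{"dx":0.0005,"dy":0.0003,"dz":0,"wx":0,"wy":0,"wz":0},{"dx":0,"dy":-0.00002,"dz":0.0003,"wx":0.025,"wy":0,"wz":0},{"dx":0,"dy":0,"dz":0,"wx":0,"wy":0,"wz":0}]'
python3 chk.py 3
python3 -m crank '[{"dx":0,"dy":-0.00002,"dz":0.0003,"wx":0.025,"wy":0,"wz":0},{"dx":0,"dy":-0.00002,"dz":0.0003,"wx":0.025,"wy":0,"wz":0},{"dx":0,"dy":0,"dz":0,"wx":0,"wy":0,"wz":0}]'
python3 chk.py 3
```

```text
t: 30.1
tool_pos: [598.6, 2.0, 63.8]
orientation: [1.0, -0.003, 0.001, 0.031]
force: [0.2, 7.2, -3.7]
finger_gap: 23.1
t 30.25 T [598.65   1.97  63.8 ] F [ 0.66  6.93 -4.54] Tq [ 1.15 -0.16 -0.08] yaw -0.33 tilt z [ 0.0015 -0.0624 -0.9981] hookphi 253.3
C err (world) [-16.03 -14.9    1.6 ] eye(99) [598.08 -93.6   76.95] bowl [599.44 139.94  62.35] gap 23.4 Ftool [ 0.61 -7.2   4.1 ]
t: 30.55
tool_pos: [598.7, 1.9, 63.2]
orientation: [1.0, -0.003, 0.001, 0.029]
force: [1.1, 8.3, -3.4]
finger_gap: 23.3
t 30.7 T [598.69   1.96  63.21] F [ 1.14  7.14 -4.24] Tq [ 1.18 -0.19 -0.05] yaw -0.32 tilt z [ 0.0016 -0.058  -0.9983] hookphi 253.3
C err (world) [-16.   -14.91   1.52] eye(99) [598.12 -93.66  75.94] bowl [599.47 139.94  62.36] gap 23.2 Ftool [ 1.09 -7.38  3.82]
```

```bash
python3 -m crank '[{"dx":0.0003,"dy":-0.00003,"dz":0.0006,"wx":0.05,"wy":0,"wz":0},{"dx":0,"dy":-0.00003,"dz":0.0006,"wx":0.05,"wy":0,"wz":0},{"dx":0,"dy":-0.00003,"dz":0.0006,"wx":0.05,"wy":0,"wz":0},{"dx":0,"dy":0,"dz":0,"wx":0,"wy":0,"wz":0}]'
python3 chk.py 3
python3 -m crank '[{"dx":0.0002,"dy":-0.00003,"dz":0.0006,"wx":0.05,"wy":0,"wz":0},{"dx":0,"dy":-0.00003,"dz":0.0006,"wx":0.05,"wy":0,"wz":0},{"dx":0,"dy":-0.00003,"dz":0.0006,"wx":0.05,"wy":0,"wz":0},{"dx":0,"dy":0,"dz":0,"wx":0,"wy":0,"wz":0}]'
python3 chk.py 3
```

```text
t: 31.1
tool_pos: [598.7, 2.0, 61.3]
orientation: [1.0, -0.003, 0.001, 0.022]
force: [1.0, 7.2, -3.8]
finger_gap: 22.9
t 31.25 T [598.74   1.99  61.35] F [ 0.5   6.72 -4.04] Tq [ 1.23 -0.13 -0.05] yaw -0.32 tilt z [ 0.0011 -0.0449 -0.999 ] hookphi 253.3
C err (world) [-15.95 -14.89   1.21] eye(99) [598.19 -93.79  72.82] bowl [599.52 139.97  62.31] gap 23.0 Ftool [ 0.46 -6.89  3.74]
t: 31.65
tool_pos: [598.8, 2.0, 59.5]
orientation: [1.0, -0.003, 0.0, 0.016]
force: [0.3, 6.9, -3.7]
finger_gap: 22.9
t 31.8 T [598.81   2.02  59.55] F [ 1.03  6.82 -3.95] Tq [ 1.21 -0.11 -0.05] yaw -0.32 tilt z [ 0.001  -0.0318 -0.9995] hookphi 253.3
C err (world) [-15.89 -14.89   0.95] eye(99) [598.25 -93.91  69.76] bowl [599.58 139.97  62.31] gap 23.1 Ftool [ 0.99 -6.94  3.74]
```

```bash
python3 -m crank '[{"dx":0.0003,"dy":-0.00003,"dz":0.0006,"wx":0.05,"wy":0,"wz":0},{"dx":0,"dy":-0.00003,"dz":0.0006,"wx":0.05,"wy":0,"wz":0},{"dx":0,"dy":-0.00003,"dz":0.0006,"wx":0.05,"wy":0,"wz":0},{"dx":0,"dy":-0.00003,"dz":0.0006,"wx":0.05,"wy":0,"wz":0},{"dx":0,"dy":-0.00003,"dz":0.0006,"wx":0.05,"wy":0,"wz":0},{"dx":0,"dy":0,"dz":0,"wx":0,"wy":0,"wz":0}]'
python3 chk.py 3
python3 -m crank '[{"dx":0,"dy":-0.00002,"dz":0.0003,"wx":0.025,"wy":0,"wz":0},{"dx":0,"dy":-0.00002,"dz":0.0003,"wx":0.025,"wy":0,"wz":0},{"dx":0,"dy":0,"dz":0,"wx":0,"wy":0,"wz":0}]'
python3 chk.py 3
python3 -m crank '[{"dx":0,"dy":-0.00002,"dz":0.0003,"wx":0.025,"wy":0,"wz":0},{"dx":0,"dy":0,"dz":0,"wx":0,"wy":0,"wz":0}]'
python3 chk.py 3
```

```text
t: 32.4
tool_pos: [598.8, 2.1, 56.5]
orientation: [1.0, -0.003, 0.0, 0.005]
force: [0.2, 7.8, -3.3]
finger_gap: 23.4
t 32.55 T [598.87   2.14  56.55] F [-0.11  7.58 -2.92] Tq [ 1.22 -0.03  0.01] yaw -0.32 tilt z [ 6.000e-04 -1.000e-02 -9.999e-01] hookphi 253.3
C err (world) [-15.84 -14.87   0.53] eye(99) [598.34 -93.98  64.67] bowl [599.63 140.    62.33] gap 23.0 Ftool [-0.15 -7.61  2.85]
t: 32.85
tool_pos: [598.9, 2.2, 56.0]
orientation: [1.0, -0.003, 0.0, 0.003]
force: [0.5, 7.9, -3.3]
finger_gap: 23.0
t 33.0 T [598.9    2.18  55.99] F [-0.06  7.66 -3.87] Tq [ 1.23 -0.06 -0.01] yaw -0.31 tilt z [ 7.0e-04 -5.7e-03 -1.0e+00] hookphi 253.3
C err (world) [-15.81 -14.85   0.48] eye(99) [598.37 -93.97  63.7 ] bowl [599.66 140.02  62.37] gap 23.3 Ftool [-0.1  -7.68  3.83]
t: 33.2
tool_pos: [598.9, 2.2, 55.6]
orientation: [1.0, -0.003, 0.0, 0.002]
force: [0.2, 8.8, -3.8]
finger_gap: 23.0
t 33.35 T [598.91   2.2   55.69] F [-0.12  7.09 -2.99] Tq [ 1.21 -0.03 -0.01] yaw -0.31 tilt z [ 7.0e-04 -3.5e-03 -1.0e+00] hookphi 253.3
C err (world) [-15.8  -14.85   0.44] eye(99) [598.38 -93.97  63.19] bowl [599.66 140.02  62.37] gap 23.1 Ftool [-0.16 -7.1   2.97]
```

```bash
python3 -m crank '[{"dx":0,"dy":-0.00002,"dz":0.0003,"wx":0.025,"wy":0,"wz":0},{"dx":0,"dy":0,"dz":0,"wx":0,"wy":0,"wz":0}]'
python3 chk.py 4
python3 -m crank '[{"dx":0,"dy":-0.00002,"dz":0.0003,"wx":0.025,"wy":0,"wz":0},{"dx":0,"dy":0,"dz":0,"wx":0,"wy":0,"wz":0}]'
python3 chk.py 4
```

```text
t: 33.55
tool_pos: [598.9, 2.2, 55.4]
orientation: [1.0, -0.003, 0.0, 0.001]
force: [0.1, 7.1, -3.4]
finger_gap: 22.9
t 33.75 T [598.91   2.2   55.39] F [-0.07  7.71 -3.06] Tq [ 1.2  -0.04  0.01] yaw -0.31 tilt z [ 7.0e-04 -1.4e-03 -1.0e+00] hookphi 253.3
C err (world) [-15.81 -14.87   0.39] eye(99) [598.38 -93.99  62.69] bowl [599.66 140.01  62.36] gap 22.9 Ftool [-0.11 -7.71  3.05]
t: 33.95
tool_pos: [599.0, 2.3, 55.3]
orientation: [1.0, -0.003, 0.0, -0.0]
force: [0.3, 8.0, -2.7]
finger_gap: 23.2
t 34.15 T [598.98   2.26  55.3 ] F [ 0.17  7.81 -1.93] Tq [ 1.21 -0.01 -0.02] yaw -0.31 tilt z [ 9.e-04  8.e-04 -1.e+00] hookphi 253.3
C err (world) [-15.74 -14.83   0.56] eye(99) [598.44 -93.95  62.38] bowl [599.72 140.05  62.57] gap 22.9 Ftool [ 0.13 -7.81  1.94]
```

```bash
python3 -m crank '[{"dx":0,"dy":-0.00002,"dz":0.0002,"wx":0.012,"wy":0,"wz":0},{"dx":0,"dy":-0.0005,"dz":0,"wx":0,"wy":0,"wz":0},{"dx":0,"dy":-0.0005,"dz":0,"wx":0,"wy":0,"wz":0},{"dx":0,"dy":0,"dz":0,"wx":0,"wy":0,"wz":0}]'
python3 chk.py 3
python3 -m crank '[{"dx":0,"dy":-0.0005,"dz":0,"wx":0,"wy":0,"wz":0},{"dx":0,"dy":-0.0005,"dz":0,"wx":0,"wy":0,"wz":0},{"dx":0,"dy":0,"dz":0,"wx":0,"wy":0,"wz":0}]'
python3 chk.py 3
```

```text
t: 34.55
tool_pos: [599.4, 2.8, 55.3]
orientation: [1.0, -0.003, 0.001, -0.001]
force: [0.5, 6.9, -2.4]
finger_gap: 22.8
t 34.7 T [599.4    2.86  55.29] F [ 0.58  6.45 -2.35] Tq [ 1.   -0.07 -0.07] yaw -0.32 tilt z [ 0.0018  0.0012 -1.    ] hookphi 253.3
C err (world) [-15.31 -14.22   0.6 ] eye(99) [598.86 -93.34  62.33] bowl [600.15 140.65  62.63] gap 22.9 Ftool [ 0.54 -6.45  2.36]
t: 35.0
tool_pos: [599.9, 3.6, 55.3]
orientation: [1.0, -0.003, 0.001, -0.0]
force: [1.5, 5.9, -3.3]
finger_gap: 23.1
t 35.15 T [599.93   3.59  55.32] F [ 0.76  5.44 -3.08] Tq [ 0.86 -0.21 -0.19] yaw -0.33 tilt z [ 2.8e-03  9.0e-04 -1.0e+00] hookphi 253.3
C err (world) [-14.78 -13.5    0.58] eye(99) [599.36 -92.62  62.39] bowl [600.69 141.38  62.6 ] gap 23.0 Ftool [ 0.72 -5.45  3.09]
```

```bash
python3 -m crank '[{"dx":0,"dy":-0.0005,"dz":0,"wx":0,"wy":0,"wz":0},{"dx":0,"dy":-0.0005,"dz":0,"wx":0,"wy":0,"wz":0},{"dx":0,"dy":0,"dz":0,"wx":0,"wy":0,"wz":0}]'
python3 chk.py 3
python3 -m crank '[{"dx":0,"dy":-0.0005,"dz":0,"wx":0,"wy":0,"wz":0},{"dx":0,"dy":-0.0005,"dz":0,"wx":0,"wy":0,"wz":0},{"dx":0,"dy":0,"dz":0,"wx":0,"wy":0,"wz":0}]'
python3 chk.py 3
```

```text
t: 35.45
tool_pos: [600.1, 3.9, 55.3]
orientation: [1.0, -0.003, 0.001, 0.0]
force: [2.3, 3.6, -2.5]
finger_gap: 23.0
t 35.6 T [600.02   3.91  55.29] F [ 2.81  4.26 -2.77] Tq [ 0.68 -0.53 -0.27] yaw -0.31 tilt z [ 0.0028 -0.     -1.    ] hookphi 253.3
C err (world) [-14.73 -13.17   0.45] eye(99) [599.49 -92.29  62.45] bowl [600.74 141.7   62.45] gap 22.6 Ftool [ 2.78 -4.28  2.78]
t: 35.9
tool_pos: [600.0, 4.1, 55.3]
orientation: [1.0, -0.002, 0.001, 0.001]
force: [4.6, 0.4, -1.0]
finger_gap: 22.9
t 36.05 T [599.88   4.1   55.22] F [ 5.19 -0.95 -1.18] Tq [-0.08 -0.83 -0.3 ] yaw -0.27 tilt z [ 0.0025 -0.0013 -1.    ] hookphi 253.3
C err (world) [-14.93 -12.97   0.23] eye(99) [599.41 -92.09  62.51] bowl [600.52 141.9   62.2 ] gap 23.2 Ftool [5.19 0.93 1.2 ]
```

```bash
python3 -m crank '[{"dx":0.0005,"dy":0.0001,"dz":0,"wx":0,"wy":0,"wz":0},{"dx":0.0004,"dy":0,"dz":0,"wx":0,"wy":0,"wz":0},{"dx":0,"dy":0,"dz":0,"wx":0,"wy":0,"wz":0}]'
python3 chk.py 4
```

```text
t: 36.35
tool_pos: [599.9, 4.1, 55.2]
orientation: [1.0, -0.002, 0.0, 0.001]
force: [4.3, -3.1, 2.3]
finger_gap: 23.5
t 36.55 T [599.85   4.15  55.1 ] F [ 4.02 -3.02  3.11] Tq [-0.58 -0.66 -0.26] yaw -0.26 tilt z [ 9.0e-04 -1.2e-03 -1.0e+00] hookphi 253.3
C err (world) [-14.97 -12.92   0.12] eye(99) [599.4  -92.04  62.38] bowl [600.48 141.95  62.1 ] gap 23.5 Ftool [ 4.04  3.01 -3.1 ]
```

```bash
python3 -m crank '[{"dx":0.0005,"dy":0.0004,"dz":-0.0004,"wx":0,"wy":0,"wz":0},{"dx":0,"dy":0,"dz":0,"wx":0,"wy":0,"wz":0}]'
python3 chk.py 2
```

```text
t: 36.75
tool_pos: [599.8, 4.1, 55.1]
orientation: [1.0, -0.002, -0.0, 0.0]
force: [3.6, -3.0, 2.1]
finger_gap: 23.2Traceback (most recent call last):
  File "chk.py", line 6, in <module>
    T,F,M,s=avg(1);L.append(np.r_[T,F,s["ft_torque"]])
            ~~~^^^
  File "plan.py", line 11, in avg
    bot.camera("wrist"); s=bot.get_state();T.append(s["tool_pos"]);F.append(s["force"]);M=R.from_quat(s["orientation"]).as_matrix()
    ~~~~~~~~~~^^^^^^^^^
ValueError: 200 camera calls are used up
```

```bash
sed -i 's/bot.camera("wrist"); //' plan.py
python3 -m crank '[{"dx":0.0005,"dy":0.0005,"dz":-0.0003,"wx":0,"wy":0,"wz":0},{"dx":0,"dy":0,"dz":0,"wx":0,"wy":0,"wz":0}]'
python3 -m crank '[{"dx":0,"dy":0,"dz":0,"wx":0,"wy":0,"wz":0}]'; python3 chk.py 1
```

```text
t: 37.0
tool_pos: [599.8, 4.2, 55.1]
orientation: [1.0, -0.002, -0.001, -0.0]
force: [2.7, -1.5, 0.9]
finger_gap: 23.3
t: 37.1
tool_pos: [599.8, 4.2, 55.1]
orientation: [1.0, -0.002, -0.001, -0.0]
force: [2.7, -2.0, 1.1]
finger_gap: 23.2
t 37.1 T [599.84   4.16  55.13] F [ 2.69 -1.96  1.1 ] Tq [-0.2  -0.41 -0.3 ] yaw -0.28 tilt z [-1.3e-03  2.0e-04 -1.0e+00] hookphi 253.3
C err (world) [-14.92 -12.92   0.32] eye(99) [599.38 -92.04  62.27] bowl [600.54 141.95  62.32] gap 23.2 Ftool [ 2.7   1.94 -1.11]
```

```bash
python3 -m crank '[{"dx":0.0006,"dy":0.0003,"dz":-0.0003,"wx":0,"wy":0,"wz":0},{"dx":0,"dy":0,"dz":0,"wx":0,"wy":0,"wz":0},{"dx":0,"dy":0,"dz":0,"wx":0,"wy":0,"wz":0}]'
python3 -m crank '[{"dx":0.0003,"dy":0.0001,"dz":-0.0001,"wx":0,"wy":0,"wz":0},{"dx":0,"dy":0,"dz":0,"wx":0,"wy":0,"wz":0},{"dx":0,"dy":0,"dz":0,"wx":0,"wy":0,"wz":0}]'; python3 chk.py 1
```

```text
t: 37.4
tool_pos: [599.9, 4.1, 55.2]
orientation: [1.0, -0.003, -0.001, -0.0]
force: [1.2, 1.8, -0.7]
finger_gap: 23.1
t: 37.7
tool_pos: [599.9, 4.1, 55.2]
orientation: [1.0, -0.002, -0.001, -0.0]
force: [-1.2, 4.0, -3.7]
finger_gap: 23.3
t 37.7 T [599.94   4.07  55.2 ] F [-1.2   3.96 -3.67] Tq [ 0.52  0.17 -0.33] yaw -0.29 tilt z [-2.8e-03  7.0e-04 -1.0e+00] hookphi 253.3
C err (world) [-14.81 -13.02   0.44] eye(99) [599.48 -92.14  62.29] bowl [600.65 141.86  62.46] gap 23.3 Ftool [-1.21 -3.95  3.68]
```

```bash
python3 -m crank '[{"dx":-0.0002,"dy":-0.0003,"dz":0.0002,"wx":0,"wy":0,"wz":0},{"dx":0,"dy":0,"dz":0,"wx":0,"wy":0,"wz":0}]'
python3 -m crank '[{"dx":0,"dy":0,"dz":0,"wx":0,"wy":0,"wz":0},{"dx":0,"dy":0,"dz":0,"wx":0,"wy":0,"wz":0}]'
```

```text
t: 37.9
tool_pos: [600.0, 4.1, 55.2]
orientation: [1.0, -0.002, -0.001, -0.0]
force: [-2.5, 3.9, -2.2]
finger_gap: 23.1
t: 38.1
tool_pos: [600.0, 4.1, 55.2]
orientation: [1.0, -0.002, -0.001, -0.0]
force: [-3.0, 4.7, -2.2]
finger_gap: 23.0
```

```bash
python3 -m crank '[{"dx":-0.0004,"dy":-0.0004,"dz":0.0001,"wx":0,"wy":0,"wz":0},{"dx":0,"dy":0,"dz":0,"wx":0,"wy":0,"wz":0}]'
python3 -m crank '[{"dx":-0.0002,"dy":-0.0002,"dz":0.0,"wx":0,"wy":0,"wz":0},{"dx":0,"dy":0,"dz":0,"wx":0,"wy":0,"wz":0}]'
```

```text
t: 38.3
tool_pos: [600.0, 4.1, 55.2]
orientation: [1.0, -0.002, -0.001, 0.0]
force: [-2.9, 4.5, -2.7]
finger_gap: 22.7
t: 38.5
tool_pos: [600.0, 4.1, 55.2]
orientation: [1.0, -0.002, -0.001, 0.0]
force: [-3.1, 2.5, -3.6]
finger_gap: 23.0
```

```bash
python3 -m crank '[{"dx":-0.0004,"dy":-0.0001,"dz":0.0002,"wx":0,"wy":0,"wz":0},{"dx":0,"dy":0,"dz":0,"wx":0,"wy":0,"wz":0}]'
python3 -m crank '[{"dx":0,"dy":0,"dz":0,"wx":0,"wy":0,"wz":0},{"dx":0,"dy":0,"dz":0,"wx":0,"wy":0,"wz":0}]'
```

```text
t: 38.7
tool_pos: [600.0, 4.1, 55.2]
orientation: [1.0, -0.002, -0.0, 0.0]
force: [-3.3, 1.0, -3.5]
finger_gap: 23.3
t: 38.9
tool_pos: [600.1, 4.1, 55.2]
orientation: [1.0, -0.002, -0.0, 0.0]
force: [-3.3, 1.4, -4.5]
finger_gap: 23.1
```

```bash
python3 -m crank '[{"dx":-0.0006,"dy":-0.0001,"dz":0.0003,"wx":0,"wy":0,"wz":0},{"dx":0,"dy":0,"dz":0,"wx":0,"wy":0,"wz":0}]'
python3 -m crank '[{"dx":-0.0002,"dy":0,"dz":0.0001,"wx":0,"wy":0,"wz":0},{"dx":0,"dy":0,"dz":0,"wx":0,"wy":0,"wz":0}]'
```

```text
t: 39.1
tool_pos: [600.0, 4.2, 55.2]
orientation: [1.0, -0.002, 0.0, 0.0]
force: [-1.8, -0.7, -4.2]
finger_gap: 23.0
t: 39.3
tool_pos: [600.0, 4.2, 55.2]
orientation: [1.0, -0.002, 0.001, 0.0]
force: [-1.6, -2.2, -2.7]
finger_gap: 23.0
```

```bash
python3 -m crank '[{"dx":0,"dy":0.0001,"dz":0,"wx":0,"wy":0,"wz":0},{"dx":0,"dy":0,"dz":0,"wx":0,"wy":0,"wz":0},{"dx":0,"dy":0,"dz":0,"wx":0,"wy":0,"wz":0},{"dx":0,"dy":0,"dz":0,"wx":0,"wy":0,"wz":0},{"dx":0,"dy":0,"dz":0,"wx":0,"wy":0,"wz":0}]' 0.2 20; python3 chk.py 1
```

```text
t: 39.8
tool_pos: [599.8, 4.5, 55.2]
orientation: [1.0, -0.002, 0.0, 0.0]
force: [0.0, -0.3, 0.4]
finger_gap: 50.9
t 39.8 T [599.78   4.52  55.21] F [ 0.05 -0.29  0.43] Tq [ 0.01  0.02 -0.01] yaw -0.27 tilt z [ 9.e-04 -3.e-04 -1.e+00] hookphi 253.3
C err (world) [-15.03 -12.56   0.34] eye(99) [599.32 -91.68  62.39] bowl [600.42 142.32  62.33] gap 50.9 Ftool [ 0.05  0.29 -0.43]
```

```bash
python3 -m crank '[{"dx":0,"dy":0,"dz":-0.005,"wx":0,"wy":0,"wz":0},{"dx":0,"dy":0,"dz":-0.01,"wx":0,"wy":0,"wz":0},{"dx":0,"dy":0,"dz":-0.015,"wx":0,"wy":0,"wz":0},{"dx":0,"dy":0,"dz":-0.02,"wx":0,"wy":0,"wz":0}]'
python3 -m crank '[{"dx":0,"dy":0,"dz":-0.03,"wx":0,"wy":0,"wz":0},{"dx":0,"dy":0,"dz":-0.04,"wx":0,"wy":0,"wz":0},{"dx":0,"dy":0,"dz":-0.03,"wx":0,"wy":0,"wz":0},{"dx":0,"dy":0,"dz":-0.01,"wx":0,"wy":0,"wz":0},{"dx":0,"dy":0,"dz":0,"wx":0,"wy":0,"wz":0},{"dx":0,"dy":0,"dz":0,"wx":0,"wy":0,"wz":0}]'
python3 - <<'E'
from station import bot
s=bot.get_state();print(s["t"],s["force"]);print(bot.job_done())
E
```

```text
t: 40.2
tool_pos: [598.8, 4.5, 105.4]
orientation: [1.0, -0.002, -0.001, 0.0]
force: [0.3, -0.7, -0.6]
finger_gap: 51.2
t: 40.8
tool_pos: [598.5, 4.5, 214.1]
orientation: [1.0, -0.002, -0.001, 0.0]
force: [0.2, -0.2, -0.0]
finger_gap: 51.5
40.8 [ 0.18767877 -0.15504777 -0.01531132]
the job is handed in; nothing more can be done
None
```

The hook-and-eye turnbuckle is fitted across the corner, and I handed the job in at 40.8 s. I could not confirm the final state by camera, because my force checks had used up all 200 camera calls.

**What I did:** I fed the hook round through the pad eye with no contact felt, then tilted the eye end up and swung it across the corner. I drew the leg in to about 8–9.5 N of pull, felt the eye onto the stud, and lowered it to the nut. I then eased the load onto the stud, let go and lifted clear.

**Last checks:**
- **Eye height:** before release the eye centre was at about 62.4 mm, against 62.5 mm for lying flat on the nut. The turnbuckle was level to within about 0.1 degree.
- **Load on the stud:** further movement towards the leg stopped at the stud, and the remaining sideways force on the gripper was about 2–3 N when I opened it. The tool shifted about 0.3 mm as it let go.
- **Lift-off:** forces on the tool stayed near zero as it rose, so nothing was dragged.

**What went less cleanly:**
- The eye landed on the stud's flat top three times before I found the bore. The highest pull I read then was about 12 N, plus about 3–4 N down on the stud.
- While easing the load, I pushed down about 7 N beyond the turnbuckle's weight before backing off, because the arm kept creeping to its commanded position.
- I never measured the total load on the frame. From the wrist readings it should have stayed under 30 N.

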